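# Weigh a cup of acorns

## Robot

A 6-joint arm with a two-finger parallel gripper is mounted at the origin on the work surface. World frame = base frame: x ahead of the robot, y to its left, z up, the work surface at z = 0. Lengths are in m, angles in rad, forces in N, time in s.
With the tool pointing down it reaches from about 0.4 to 0.825 m from the base axis. Payload 7 kg.
Tool frame: the origin (TCP) lies on the centre line of the jaws, within the pads' length; the fingertips stand 11 mm ahead of it and the grasp point (between the pads) lies 8 mm behind it; z points along the fingers, y is the line along which they close (so a half turn about z gives the same grasp; the last joint's range is limited). The gripper opens to 88 mm and grips with 3 to 60 N. Pads are 19 mm wide; open, the fingers measure 130 mm over their backs; the gripper's body (78 mm by 193 mm) begins 47 mm behind the grasp point.
Start: joints at [-0.847, 0.359, 0.012, 0, -1.224, -0.288], TCP at [0.285, -0.612, 0.238] pointing down, gripper open.
Joint ranges: [-3.07, 3.07], [-1.43, 2.12], [-1.02, 1.25], [-3.03, 1.67], [-3.05, -0], [-3.03, 3.03]. Speed limits (rad/s): [2.39, 2.39, 3.01, 3.14, 3.14, 3.14].

## Interface

Orientations are given as a unit quaternion [x, y, z, w].
In Python, from workcell import r gives the robot as it stands.
- The arm moves only by the tool apply_moves, never from a script. Its argument "series" is a list that holds one entry, the list of rows, each a list of 7 numbers: the shift along the tool's x, y, z each as a share of 400 mm, from -1 to 1, then the turn, a rotation vector about the tool's x, y, z each as a share of 2 rad, from -1 to 1, then the closure, from 0 (fully open) to 1 (shut). In form: [[[x, y, z, wx, wy, wz, claw], ...]]. A call has 1 to 8 rows; each row is the pose to reach, as a shift and turn from the pose commanded when the call began, along the tool's axes at that moment; what a row does not reach only later rows make up. A row lasts 1/12 s, in which the tool goes at most 41.7 mm and 7.16 degrees, less where a joint would pass 70% of its speed; a pose out of reach is approached as far as the arm can. A call with a number of a shift or a turn outside -1 to 1 is refused whole. A call with a gripper value outside its range is refused whole. The fingers move at their own pace and stop on an object; "squeeze" is the grip in N (left out, the last holds). Time passes only in rows, so rows that repeat a pose let the fingers close. It gives the time, the measured TCP pose, the force, the opening and the grip force at its end, in the units of the state.
- r.state(): the state, without advancing time (a new reading comes with each control period).
- r.grab_frame(name): name is "scene" or "top" or "wrist"; returns a dict with "pixels" (480x640x3 uint8, red, green, blue), "K" (3x3 intrinsics, pixels), "xyz" and "rotation" of the camera in the world; the wrist camera has in their place "T_tool_cam" (4x4, takes a point from camera to tool coordinates, whose origin is the TCP and whose axes are the flange's). Camera axes: x right, y down, z forward; pixel columns grow to the right and rows downward; lengths in m; the calibration is good to about 2 mm. A picture is of the moment at which its call begins: read the wrist's pose just before it. There is no depth.
- r.close_job(): hands the job in; it is judged then, once.
The state is a dict: "time": time; "qpos": joint angles; "joint_velocities": joint speeds; "tau": joint torques, N m; "tcp_pos": TCP position; "tcp_rot": TCP orientation; "contact_force": force on the tool from outside, world axes, zero at the start; "torque": the same for the moment, N m; "finger_gap": finger opening in m; "finger_force": force on a finger pad.
Only numpy, scipy, OpenCV 4.12 (cv2) and the standard library are available. Lean on these libraries where they do the work, as an engineer would, in place of code of your own. Each camera call takes 0.05 s, during which the arm holds its last target. There are 200 camera calls.

## Task

Tare the balance by pressing its larger button all the way down (leave the smaller power button alone), then take the cup of acorns out of its reclining stand and pour all seven acorns into the weighing bowl. Lay the empty cup back home in the stand as it was, and leave the stack of spare cups and the marker pen where they are.

Things in the scene. Friction and masses are not known exactly. Their poses are not given: they have to be found in the camera images.
- cup_center (a point): the sample cup: plain white plastic, straight-sided, round, outer diameter 60 mm, 75 mm long, wall 3 mm, floor 4 mm, 48 to 84 g empty; it lies back in the stand with the seven acorns in it. The point is the cup's middle, on its axis, 37.5 mm from underside and mouth; z runs along the axis from the floor out through the mouth.
- stand_seat (a point): where the middle of the cup is when it is home in the stand, 75 mm above the table. Axes: z up; x is the horizontal direction to which the mouth leans; y across. The home cup's axis leans 40 degrees from vertical towards this +x. Its two sides (+y and -y) and its upper side (-x, up) are free for fingers.
- stand: the reclining cup stand of bent aluminium sheet, fixed; base 150 x 80 x 4 mm; origin under the seat point, on the table, axes as the seat's. The cup's floor rests on a ledge square to its axis, its side on a 62 mm wide back plate under it (+x side) that stops 7 mm short of the mouth. Two rails 8 mm high, 50 mm apart on the plate keep the cup from rolling.
- bowl_floor (a point): the weighing bowl, plain steel, fixed on the pan of the laboratory balance. The point is the centre of the bowl's inner floor, 67 mm above the table; z up, x points to the balance's rear, so the buttons and display lie on its -x side. Inner diameter about 85 mm at the floor, 122 mm at the rim.
- bowl_rim (a point): centre of the bowl's mouth, level with the rim, 113 mm above the table; outer rim diameter 128 mm. Axes as for bowl_floor.
- tare_top (a point): top centre of the tare button, the larger of the two round white buttons on the balance's front deck (cap diameter 26 mm, in a 42 mm round housing), 73 mm above the table, 112 mm in front (-x) of the bowl's centre and 62 mm to its +y. The display lies between the two buttons.
- tare (a joint): travel of the tare button in m: 0 as it stands, 0.006 fully down. It springs back; fully down takes 5 N, straight down.
- power (a joint): travel of the power button in m, the smaller of the two (cap diameter 14 mm, housing 30 mm), at the bowl's -y side, 124 mm from the tare button: 0 as it stands, 0.006 fully down. Not to be pressed.
- cup_stack_center (a point): a stack of spare empty white cups, standing upright between stand and balance towards the back: largest diameter 79 mm, about 140 mm tall; the point is on its axis, 65 mm above the table. A bystander.
- marker: a black marker pen lying on the table between stand and balance, 140 mm long, 14 mm thick; origin under its middle, x along it. A bystander.
- acorn0_center (a point): the first of seven like brown acorns, 18 mm thick and about 24 mm long, 10 g; the point is its centre, z along its length.
- acorn1_center (a point): the second of seven like brown acorns, 18 mm thick and about 24 mm long, 10 g; the point is its centre, z along its length.
- acorn2_center (a point): the third of seven like brown acorns, 18 mm thick and about 24 mm long, 10 g; the point is its centre, z along its length.
- acorn3_center (a point): the fourth of seven like brown acorns, 18 mm thick and about 24 mm long, 10 g; the point is its centre, z along its length.
- acorn4_center (a point): the fifth of seven like brown acorns, 18 mm thick and about 24 mm long, 10 g; the point is its centre, z along its length.
- acorn5_center (a point): the sixth of seven like brown acorns, 18 mm thick and about 24 mm long, 10 g; the point is its centre, z along its length.
- acorn6_center (a point): the seventh of seven like brown acorns, 18 mm thick and about 24 mm long, 10 g; the point is its centre, z along its length.
- cup_rim (a point): centre of the cup's mouth, on its axis, 37.5 mm from the cup's middle. Axes as for cup_center.
Things that resemble listed ones, but are neither listed nor needed, are in the scene too. Leave any orange look-alike of the stand alone.

How it is judged:
By the outcome, as a careful person would: the job done as asked, in the order asked, and still so for the second after the job is handed in, with the robot touching nothing.
It also fails if it takes over 64 s, if anything falls off the work surface, if the arm or the gripper's body presses on something with over 40 N, if the wrist force passes 120 N, or if a joint passes its speed limit or range.

## Working session

There is one attempt and no reset: what is moved stays moved. The work goes in short steps, Python scripts to look and compute and a tool call to move; the robot and the scene stay as the last step left them, time stands still between calls to the robot, and variables do not carry over. Pictures are saved under pics/ and viewed, at most 10 in all, crops included, and the job is handed in when it is done.

Besides the shell and the picture viewer there is one more tool, called after "Call:" as name([rows], argument=value, ...), one row to a line, values as JSON. apply_moves: Moves the arm, as the interface text tells. Shift numbers are shares of 400 mm and turn numbers shares of 2 rad, none past 1 either way. Its arguments: {"type":"object","properties":{"series":{"type":"array","items":{"type":"array","items":{"type":"array","items":{"type":"number"}}}},"squeeze":{"type":"number"}},"required":["series"]}

```bash
mkdir -p pics; ls
python3 - <<'E'
from workcell import r
import cv2,numpy as np,pickle
print(r.state())
for n in("scene","top"):
    f=r.grab_frame(n); pickle.dump(f,open(f"pics/{n}0.pkl","wb"))
    cv2.imwrite(f"pics/{n}0.png",f["pixels"][:,:,::-1]); print(n,f["K"],f["xyz"],f["rotation"])
E
```

```text
pics
{'time': 0.0, 'qpos': array([-8.46905927e-01,  3.59384824e-01,  1.10440173e-02, -3.52870145e-04,
       -1.22409741e+00, -2.88081176e-01]), 'joint_velocities': array([ 0.00035149, -0.00050825, -0.00030974, -0.00047776, -0.00089798,
        0.00036714]), 'tau': array([-1.94136970e-03, -5.82721639e+01,  2.93046427e+01,  6.99693784e+00,
        6.68291192e-03, -1.76779972e-04]), 'tcp_pos': array([ 0.28470857, -0.61148873,  0.23661706]), 'tcp_rot': array([-2.16125518e-01,  9.76365228e-01,  7.98479892e-04, -2.52786216e-04]), 'contact_force': array([0.65570579, 0.07472261, 0.80928468]), 'torque': array([-0.0285496 ,  0.01362279,  0.00535653]), 'finger_force': 0.0, 'finger_gap': 0.08762424242918461}
scene [[474.62256552   0.         323.08902056]
 [  0.         474.62256552 237.6512962 ]
 [  0.           0.           1.        ]] [ 0.82321992 -0.47638552  0.60717991] [ 0.88388601  0.23376894 -0.11413372 -0.38867866]
top [[463.40595799   0.         311.30796778]
 [  0.         463.40595799 234.76583139]
 [  0.           0.           1.        ]] [0.43360303 0.03026075 0.93655433] [ 0.7076558  -0.70390965  0.05406456 -0.02848665]
```

View pics/scene0.png

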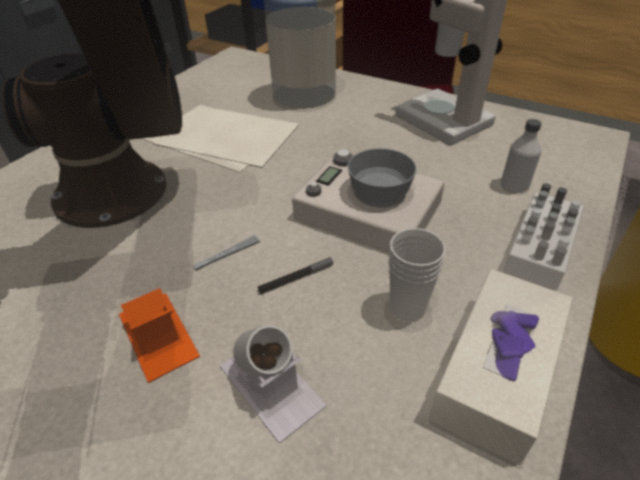

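View pics/top0.png

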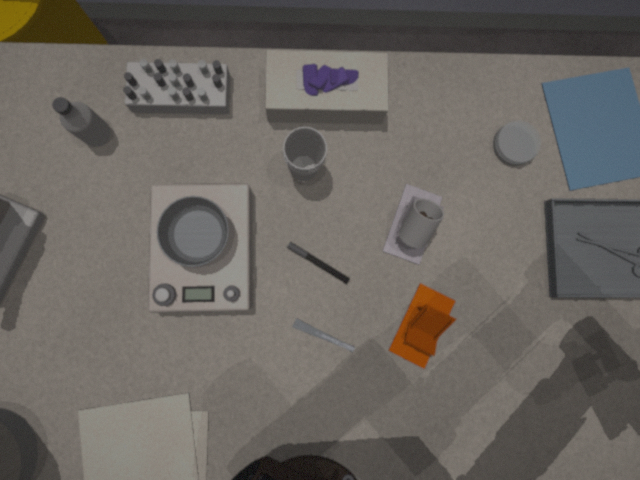

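The scene view shows the cup with acorns in the white stand at about (265,355), and the balance with tare button candidates at (343,157) and (313,188). The bystanders are the stack at (415,270), the pen at (295,275) and the orange look-alike at (155,335). In the top view, the cup is at (420,222), the bowl at (194,231), the larger button at (164,294) and the smaller at (231,293).

Run:
```python
import cv2,numpy as np
s=cv2.imread("pics/scene0.png");t=cv2.imread("pics/top0.png")
def c(i,x,y,w=100,h=75): 
    p=cv2.resize(i[y:y+h,x:x+w],(400,300),interpolation=cv2.INTER_CUBIC)
    p=cv2.convertScaleAbs(p,alpha=1.5)
    for k in range(0,w,w//10): cv2.line(p,(int(k*400/w),0),(int(k*400/w),6),(0,0,255),1)
    for k in range(0,h,w//10): cv2.line(p,(0,int(k*400/w)),(6,int(k*400/w)),(0,0,255),1)
    return p
m=np.vstack([np.hstack([c(s,220,320,120,90)[:],c(s,290,140,160,120)]),np.hstack([c(t,370,180,100,75)[:],c(t,140,180,160,120)[:]])])
# stand crop centre full
cv2.imwrite("pics/crop1.png",m)
```

```text
(no output)
```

View pics/crop1.png

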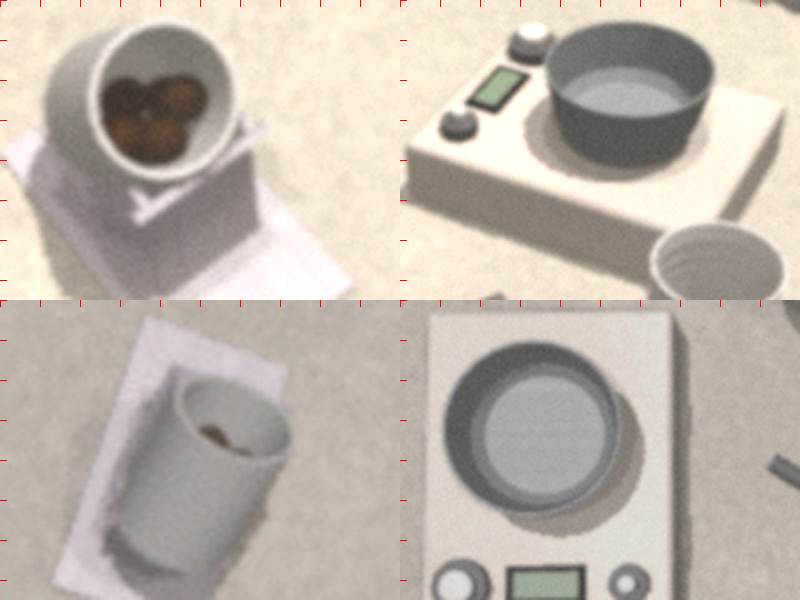

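In the crops, the white stand's cup holds acorns: rim centre at scene (269.5,350) and top (428,209). The larger button is at scene (343,152) and top (162,295). It is the white cap in the bigger housing at the display's far left, so it is tare; the smaller one at top (230,294) is power. The candidates for the cup were the stack at top (305,149) and the orange stand at top (422,325), and both are rejected.

```bash
cat > h.py <<'E'
import numpy as np,pickle
from scipy.spatial.transform import Rotation as R
C={n:pickle.load(open(f"pics/{n}0.pkl","rb")) for n in("scene","top")}
def ray(n,p):
    f=C[n];d=R.from_quat(f["rotation"]).as_matrix()@np.linalg.solve(f["K"],[*p,1]);return np.array(f["xyz"]),d/np.linalg.norm(d)
def tri(rs):
    A=sum(np.eye(3)-np.outer(d,d) for o,d in rs);b=sum((np.eye(3)-np.outer(d,d))@o for o,d in rs)
    x=np.linalg.solve(A,b);return x,[np.linalg.norm(np.cross(x-o,d)) for o,d in rs]
def plane(n,p,z):
    o,d=ray(n,p);return o+d*(z-o[2])/d[2]
def proj(n,X):
    f=C[n];p=f["K"]@(R.from_quat(f["rotation"]).as_matrix().T@(np.array(X)-f["xyz"]));return p[:2]/p[2]
E
python3 - <<'E'
from h import *
np.set_printoptions(precision=4,suppress=True)
for k,s,t in [("cuprim",(269.5,350.3),(428.3,209.4)),("bowlrim",(382,168),(192.6,231.6)),("tare",(343.2,152.4),(162,294.8)),("power",(314,186.8),(230.4,293.6)),("stackrim",(416.8,246),(305,149))]:
    print(k,*tri([ray("scene",s),ray("top",t)]))
for n,p in [("top",(406.2,184.5)),("top",(441.8,197.5)),("top",(383,250.7)),("top",(416,262)),("scene",(221.5,365)),("scene",(325.6,407)),("scene",(280,436))]:print(n,plane(n,p,.004))
for p in [(288,243),(349,282)]: print("pen",plane("top",p,.007))
E
```

```text
cuprim [ 0.581  -0.2152  0.1016] [np.float64(0.000686483410876553), np.float64(0.0006864834108765395)]
bowlrim [0.5363 0.2134 0.1077] [np.float64(0.0013962411712930974), np.float64(0.0013962411712930029)]
tare [0.4235 0.2718 0.0759] [np.float64(0.0011365976977491365), np.float64(0.0011365976977492673)]
power [0.426  0.1491 0.0676] [np.float64(0.0012339717095321866), np.float64(0.0012339717095323876)]
stackrim [0.6814 0.0138 0.1389] [np.float64(0.0013211782730069537), np.float64(0.001321178273006974)]
top [ 0.6494 -0.1995  0.004 ]
top [ 0.6228 -0.2732  0.004 ]
top [ 0.5117 -0.1492  0.004 ]
top [ 0.4891 -0.2162  0.004 ]
scene [ 0.4879 -0.2199  0.004 ]
scene [ 0.6537 -0.2016  0.004 ]
scene [ 0.6222 -0.2656  0.004 ]
pen [0.5258 0.0436 0.007 ]
pen [ 0.4481 -0.0791  0.007 ]
```

```bash
cat >> h.py <<'E'
def rot(az,p):
    """tool z in azimuth az (deg), p deg below horizontal; closing y horizontal; sign: s"""
    a,p=np.radians([az,p]);r=np.array([np.cos(a),np.sin(a),0]);u=np.array([0,0,1.])
    z=np.cos(p)*r-np.sin(p)*u; y=np.cross(u,r); return np.c_[np.cross(y,z),y,z]
def go(pos,Rt,s=None):
    from workcell import r
    s=s or r.state();R0=R.from_quat(s["tcp_rot"]).as_matrix()
    d=R0.T@(np.array(pos)-s["tcp_pos"])/.4;w=R.from_matrix(R0.T@Rt).as_rotvec()/2
    print("tcp",s["tcp_pos"].round(4),"q",s["qpos"].round(2),"t",round(s["time"],2),"rows~",round(max(np.linalg.norm(d)*.4/.0417,np.degrees(np.linalg.norm(w)*2)/7.16),1));print("move",d.round(4).tolist(),w.round(4).tolist())
E
python3 - <<'E'
from h import *
from workcell import r
np.set_printoptions(precision=4,suppress=True)
f=r.grab_frame("wrist");print(f["T_tool_cam"],f["K"][0,0])
F=np.diag([-1,-1,1])
for e in (np.eye(3),F):
  for pos in [(.43,-.22,.30),(.4235,.2718,.15)]:
    go(pos,rot(-20.3 if pos[1]<0 else 32.7,90)@e)
E
```

```text
[[-0.0003 -0.9548 -0.2973  0.0809]
 [ 1.      0.     -0.0011  0.0006]
 [ 0.001  -0.2973  0.9548 -0.1465]
 [ 0.      0.      0.      1.    ]] 416.8270237208245
tcp [ 0.2848 -0.6116  0.2369] q [-0.85  0.36  0.01 -0.   -1.22 -0.29] t 0.15 rows~ 10.1
move [-0.7424, 0.7345, -0.1571] [0.0006, -0.0003, 0.395]
tcp [ 0.2848 -0.6116  0.2369] q [-0.85  0.36  0.01 -0.   -1.22 -0.29] t 0.15 rows~ 21.5
move [-1.2466, 1.8555, 0.2193] [0.0006, -0.0, -0.0675]
tcp [ 0.2848 -0.6116  0.2369] q [-0.85  0.36  0.01 -0.   -1.22 -0.29] t 0.15 rows~ 18.8
move [-0.7424, 0.7345, -0.1571] [0.0004, 0.0007, -1.1758]
tcp [ 0.2848 -0.6116  0.2369] q [-0.85  0.36  0.01 -0.   -1.22 -0.29] t 0.15 rows~ 24.1
move [-1.2466, 1.8555, 0.2193] [-0.0001, -0.001, 1.5033]
```

Run:
```python
from h import *
go((.591,-.219,.30),rot(-20.3,90)@np.diag([-1,-1,1]))
```

```text
tcp [ 0.2848 -0.6116  0.2369] q [-0.85  0.36  0.01 -0.   -1.22 -0.29] t 0.15 rows~ 18.8
move [-1.1083, 0.5669, -0.1573] [0.0004, 0.0007, -1.1758]
```

Call:
apply_moves([
  [[-0.6,0.3,-0.157,0,0,-0.49,0],[-0.6,0.3,-0.157,0,0,-0.49,0],[-0.6,0.3,-0.157,0,0,-0.49,0],[-0.6,0.3,-0.157,0,0,-0.49,0],[-0.6,0.3,-0.157,0,0,-0.49,0],[-0.6,0.3,-0.157,0,0,-0.49,0],[-0.6,0.3,-0.157,0,0,-0.49,0],[-0.6,0.3,-0.157,0,0,-0.49,0]],
])

```text
time: 0.82
tcp_pos: [0.455, -0.3987, 0.3019]
tcp_rot: [-0.654, 0.756, -0.001, 0.001]
contact_force: [-0.0, -1.4, 0.3]
finger_gap: 0.088
finger_force: 0.0
```

Run:
```python
from h import *
go((.591,-.219,.30),rot(-20.3,90)@np.diag([-1,-1,1]))
```

```text
tcp [ 0.455  -0.3987  0.3019] q [-0.4   0.21 -0.05 -0.   -1.31  0.25] t 0.82 rows~ 10.9
move [-0.4935, -0.2718, 0.0053] [-0.001, -0.0011, -0.6805]
```

Call:
apply_moves([
  [[-0.49,-0.27,0,0,0,-0.4,0],[-0.49,-0.27,0,0,0,-0.4,0],[-0.49,-0.27,0,0,0,-0.4,0],[-0.49,-0.27,0,0,0,-0.4,0],[-0.49,-0.27,0,0,0,-0.4,0],[-0.49,-0.27,0,0,0,-0.4,0],[-0.49,-0.27,0,0,0,-0.4,0]],
])

```text
time: 1.4
tcp_pos: [0.5908, -0.2215, 0.2994]
tcp_rot: [0.897, -0.442, -0.001, -0.0]
contact_force: [-0.0, -0.3, 0.0]
finger_gap: 0.0877
finger_force: 0.0
```

Call:
apply_moves([
  [[0,0,0,0,0,-0.28,0],[0,0,0,0,0,-0.28,0],[0,0,0,0,0,-0.28,0],[0,0,0,0,0,-0.28,0],[0,0,0,0,0,-0.28,0],[0,0,0,0,0,-0.28,0]],
])

```text
time: 1.9
tcp_pos: [0.5887, -0.2247, 0.3]
tcp_rot: [0.984, -0.181, -0.0, -0.0]
contact_force: [0.4, -0.5, -0.2]
finger_gap: 0.0877
finger_force: 0.0
```

```bash
cat >> h.py <<'E'
def snap(name):
    from workcell import r
    import cv2
    s=r.state();f=r.grab_frame("wrist");T=np.eye(4);T[:3,:3]=R.from_quat(s["tcp_rot"]).as_matrix();T[:3,3]=s["tcp_pos"];W=T@f["T_tool_cam"]
    f["xyz"]=W[:3,3];f["rotation"]=R.from_matrix(W[:3,:3]).as_quat();pickle.dump(f,open(f"pics/{name}0.pkl","wb"));C[name]=f
    cv2.imwrite(f"pics/{name}.png",f["pixels"][:,:,::-1])
def load(name): C[name]=pickle.load(open(f"pics/{name}0.pkl","rb"))
E
python3 - <<'E'
from h import *
snap("w1")
F=np.diag([-1,-1,1])
go((.4,.05,.30),rot(10,90)@F)
E
```

```text
tcp [ 0.5886 -0.2247  0.3001] q [-0.06  0.25  0.01 -0.   -1.32  1.26] t 1.95 rows~ 8.0
move [-0.6868, -0.4718, 0.0005] [-0.0001, 0.0003, -0.2708]
```

View pics/w1.png

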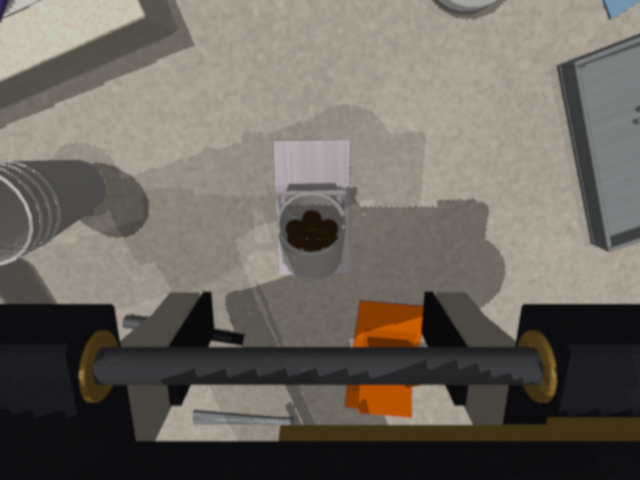

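The wrist view shows the stand base's far corners at (274,141) and (350,141), the near left corner at (279,275), and the cup mouth centred at about (312.5,229) with acorns inside.

Run:
```python
from h import *
np.set_printoptions(precision=4,suppress=True)
load("w1")
P=[plane("w1",p,.004) for p in [(274,141),(350,141),(278.5,274)]];print(P)
a=P[0]-P[1];print("across",np.linalg.norm(a),np.degrees(np.arctan2(-a[0],a[1])));b=P[0]-P[2];print("long",np.linalg.norm(b),np.degrees(np.arctan2(b[1],b[0])))
m=tri([ray("scene",(269.5,350.3)),ray("top",(428.3,209.4)),ray("w1",(312.5,229))]);print(m)
for az in(-19.5,-20.5):
    x=np.array([np.cos(np.radians(az)),np.sin(np.radians(az)),0]);s=m[0]-.0375*(np.sin(.698)*x+[0,0,np.cos(.698)]);print(az,"seat",s)
    print("base mid far edge expect centre line offset", (P[0]+P[1])/2-s, np.dot(((P[0]+P[1])/2-s),[-x[1],x[0],0]))
```

```text
[array([ 0.651 , -0.2005,  0.004 ]), array([ 0.623, -0.274,  0.004]), array([ 0.5124, -0.1483,  0.004 ])]
across 0.07867414788165479 -20.823678211598228
long 0.14805099936572536 -20.616757683748386
(array([ 0.5788, -0.215 ,  0.1032]), [np.float64(0.0031182221326945076), np.float64(0.0012916028336138704), np.float64(0.004222292937176314)])
-19.5 seat [ 0.5561 -0.2069  0.0745]
base mid far edge expect centre line offset [ 0.0809 -0.0303 -0.0705] -0.0015611577803126787
-20.5 seat [ 0.5563 -0.2065  0.0745]
base mid far edge expect centre line offset [ 0.0808 -0.0307 -0.0705] -0.0004739205489786206
```

Run:
```python
from h import *
F=np.diag([-1,-1,1])
go((.4235,.272,.16),rot(32.7,90)@F)
```

```text
tcp [ 0.5886 -0.2247  0.3001] q [-0.06  0.25  0.01 -0.   -1.32  1.26] t 1.95 rows~ 13.0
move [-0.8309, -1.0109, 0.3506] [-0.0001, 0.0003, -0.4689]
```

Call:
apply_moves([
  [[-0.5,-0.61,0,0,0,-0.28,1],[-0.5,-0.61,0,0,0,-0.28,1],[-0.5,-0.61,0,0,0,-0.28,1],[-0.5,-0.61,0,0,0,-0.28,1],[-0.5,-0.61,0,0,0,-0.28,1],[-0.5,-0.61,0,0,0,-0.28,1],[-0.5,-0.61,0,0,0,-0.28,1],[-0.5,-0.61,0,0,0,-0.28,1]],
])

```text
time: 2.62
tcp_pos: [0.4878, 0.0772, 0.3007]
tcp_rot: [0.995, 0.096, 0.0, -0.0]
contact_force: [0.6, -0.1, 0.1]
finger_gap: 0.0396
finger_force: 0.0
```

Run:
```python
from h import *
F=np.diag([-1,-1,1])
go((.4235,.272,.13),rot(32.7,90)@F)
```

```text
tcp [0.4878 0.0772 0.3007] q [ 0.56  0.02 -0.27 -0.   -1.28  1.21] t 2.62 rows~ 6.4
move [-0.065, -0.5084, 0.427] [-0.0003, -0.0004, -0.1891]
```

Call:
apply_moves([
  [[-0.065,-0.508,0.2,0,0,-0.189,1],[-0.065,-0.508,0.2,0,0,-0.189,1],[-0.065,-0.508,0.2,0,0,-0.189,1],[-0.065,-0.508,0.2,0,0,-0.189,1],[-0.065,-0.508,0.2,0,0,-0.189,1],[-0.065,-0.508,0.427,0,0,-0.189,1],[-0.065,-0.508,0.427,0,0,-0.189,1],[-0.065,-0.508,0.427,0,0,-0.189,1]],
])

```text
time: 3.28
tcp_pos: [0.4216, 0.2678, 0.1243]
tcp_rot: [0.96, 0.281, -0.003, 0.001]
contact_force: [-0.6, -2.2, -0.3]
finger_gap: 0.0004
finger_force: 0.0
```

Run:
```python
from h import *
import cv2
F=np.diag([-1,-1,1])
go((.4235,.272,.088),rot(32.7,90)@F)
snap("w2");load("w2");print(proj("w2",(.4235,.272,.073)))
from workcell import r
f=r.grab_frame("scene")["pixels"][:,:,::-1]
im=cv2.imread("pics/w2.png")
cv2.imwrite("pics/c2.png",np.hstack([cv2.resize(im,(400,300)),cv2.convertScaleAbs(cv2.resize(f[110:210,280:413],(400,300),interpolation=cv2.INTER_CUBIC),alpha=1.4)]))
```

```text
tcp [0.4216 0.2678 0.1243] q [ 0.96  0.18 -0.52 -0.   -0.88  1.18] t 3.28 rows~ 0.9
move [0.0104, -0.0065, 0.0906] [0.0005, 0.0034, -0.0004]
[313.19442906 268.24617937]
```

View pics/c2.png

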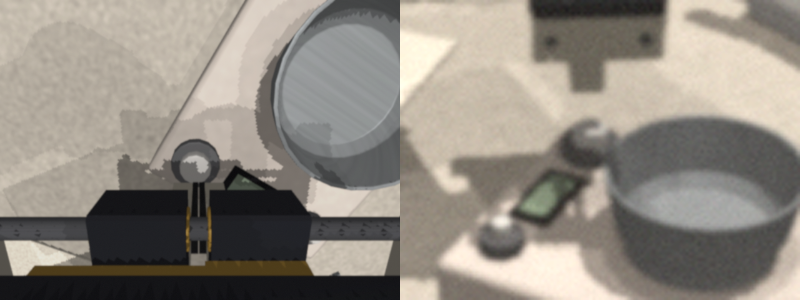

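Button housing centre is at (195,162) in the left half and the cap at (197,164), with the closed fingertips just below it. The right half shows narrow closed fingertips over the button.

Run:
```python
from h import *
F=np.diag([-1,-1,1])
load("w2")
for p in [(314,262),(313,266)]: print(plane("w2",p,.073),plane("w2",p,.067))
go((.4245,.2725,.088),rot(32.7,90)@F)
```

```text
[0.4265803  0.27347666 0.073     ] [0.42463383 0.27227929 0.067     ]
[0.42447895 0.27273952 0.073     ] [0.42246854 0.27151972 0.067     ]
tcp [0.423  0.2677 0.1267] q [ 0.96  0.18 -0.51 -0.   -0.88  1.18] t 3.38 rows~ 0.9
move [0.0102, -0.0082, 0.0968] [0.001, 0.0029, -0.0001]
```

Call:
apply_moves([
  [[0.012,-0.01,0.05,0,0.002,0,1],[0.012,-0.01,0.09,0,0.002,0,1],[0.012,-0.01,0.09,0,0.002,0,1],[0.012,-0.01,0.09,0,0.002,0,1]],
])

```text
time: 3.72
tcp_pos: [0.4269, 0.2749, 0.0946]
tcp_rot: [0.96, 0.282, 0.002, -0.0]
contact_force: [0.1, -0.1, 0.9]
finger_gap: 0.0004
finger_force: 0.0
```

Call:
apply_moves([
  [[0,0,0.01,0,0,0,1],[0,0,0.02,0,0,0,1],[0,0,0.02,0,0,0,1],[0,0,0.02,0,0,0,1]],
])

```text
time: 4.05
tcp_pos: [0.4272, 0.2756, 0.0865]
tcp_rot: [0.959, 0.282, 0.003, -0.001]
contact_force: [1.9, 0.6, 2.2]
finger_gap: 0.0004
finger_force: 1.2
```

Call:
apply_moves([
  [[0,0,-0.02,0,0,0,1],[-0.008,0.003,-0.02,0,0,0,1],[-0.008,0.003,0,0,0,0,1],[-0.008,0.003,0.007,0,0,0,1],[-0.008,0.003,0.013,0,0,0,1],[-0.008,0.003,0.013,0,0,0,1]],
])

```text
time: 4.55
tcp_pos: [0.4247, 0.2725, 0.0819]
tcp_rot: [0.959, 0.283, 0.002, -0.0]
contact_force: [-6.8, -2.6, 23.8]
finger_gap: 0.0001
finger_force: 11.9
```

Call:
apply_moves([
  [[0,0,0.005,0,0,0,1],[0,0,0.005,0,0,0,1],[0,0,0.005,0,0,0,1]],
])

```text
time: 4.8
tcp_pos: [0.4248, 0.2725, 0.0816]
tcp_rot: [0.959, 0.283, 0.003, -0.001]
contact_force: [-13.6, -4.9, 43.3]
finger_gap: 0.0003
finger_force: 21.6
```

Call:
apply_moves([
  [[0,0,-0.004,0,0,0,1],[0,0,-0.004,0,0,0,1]],
])

```text
time: 4.97
tcp_pos: [0.4247, 0.2724, 0.0818]
tcp_rot: [0.959, 0.283, 0.003, -0.001]
contact_force: [-8.5, -2.1, 27.8]
finger_gap: 0.0002
finger_force: 14.0
```

Run:
```python
from h import *
import cv2
from workcell import r
s=r.state();print(s["tcp_pos"],s["contact_force"])
snap("w3")
f=r.grab_frame("scene")["pixels"][:,:,::-1]
im=cv2.imread("pics/w3.png");old=cv2.imread("pics/scene0.png")
c=lambda i:cv2.convertScaleAbs(cv2.resize(i[130:205,295:395],(400,300),interpolation=cv2.INTER_CUBIC),alpha=1.6)
w=lambda i:cv2.convertScaleAbs(cv2.resize(i[200:350,220:420],(400,300),interpolation=cv2.INTER_CUBIC),alpha=1.5)
cv2.imwrite("pics/c3.png",np.vstack([np.hstack([w(cv2.imread("pics/w2.png")),w(im)]),np.hstack([c(old),c(f)])]))
```

```text
[0.42467849 0.27241946 0.08181748] [-8.50245519 -2.13037934 27.78678192]
```

View pics/c3.png

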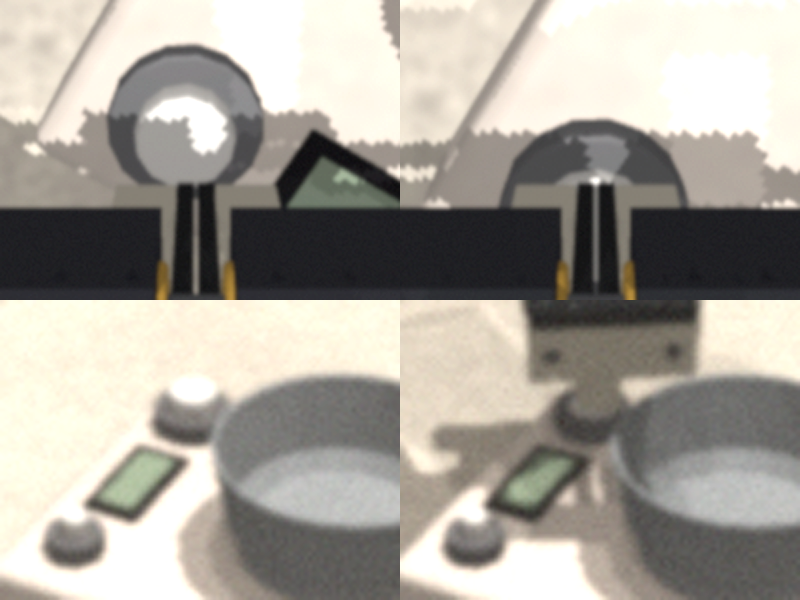

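Run:
```python
from h import *
load("w3")
for z in(.062,.066,.07):print(plane("w3",(317.5,303.5),z))
print(plane("w3",(220+503/2-200,300),.066),plane("w3",(220+687/2-200,300),.066))
for X in [(.4247,.2724,.0708),(.4247+.008,.2724+.0051,.0708)]: print(proj("w3",X))
```

```text
[0.42447228 0.27281331 0.062     ]
[0.42609386 0.27386428 0.066     ]
[0.42771544 0.27491526 0.07      ]
[0.41682482 0.29128027 0.066     ] [0.43812583 0.25822535 0.066     ]
[318.64530741 312.81204974]
[318.78755891 292.00424921]
```

Call:
apply_moves([
  [[0,0,-0.005,0,0,0,1],[0,0,-0.005,0,0,0,1],[0,0,-0.005,0,0,0,1]],
])

```text
time: 5.32
tcp_pos: [0.4246, 0.2724, 0.0822]
tcp_rot: [0.959, 0.282, 0.002, -0.001]
contact_force: [-1.0, 0.6, 8.5]
finger_gap: 0.0005
finger_force: 4.7
```

Call:
apply_moves([
  [[0,0,-0.005,0,0,0,1],[0,0,-0.005,0,0,0,1],[0,0,-0.005,0,0,0,1]],
])

```text
time: 5.57
tcp_pos: [0.4245, 0.2723, 0.0839]
tcp_rot: [0.959, 0.282, 0.002, -0.001]
contact_force: [1.1, 1.4, 4.0]
finger_gap: 0.0002
finger_force: 1.9
```

Call:
apply_moves([
  [[0,0,-0.005,0,0,0,1],[0,0,-0.005,0,0,0,1],[0,0,-0.005,0,0,0,1]],
])

```text
time: 5.82
tcp_pos: [0.4245, 0.2724, 0.0859]
tcp_rot: [0.959, 0.282, 0.002, -0.001]
contact_force: [0.2, 1.4, 2.6]
finger_gap: 0.0003
finger_force: 1.3
```

Call:
apply_moves([
  [[0,0,-0.005,0,0,0,1],[0,0,-0.005,0,0,0,1],[0,0,-0.005,0,0,0,1]],
])

```text
time: 6.07
tcp_pos: [0.4243, 0.272, 0.0879]
tcp_rot: [0.959, 0.282, 0.002, -0.0]
contact_force: [0.6, 0.7, 1.3]
finger_gap: 0.0005
finger_force: 0.8
```

Call:
apply_moves([
  [[0,0,-0.005,0,0,0,1],[0,0,-0.005,0,0,0,1],[0,0,-0.005,0,0,0,1]],
])

```text
time: 6.32
tcp_pos: [0.4241, 0.2717, 0.0897]
tcp_rot: [0.959, 0.282, 0.001, -0.0]
contact_force: [-0.2, -0.5, -0.5]
finger_gap: 0.0005
finger_force: 0.0
```

Unloading traced the spring from 0 N at about 0.0896 to a hard stop at about 0.082, at about 5 N. That is full travel, so the tare is pressed. Next is the cup.

Call:
apply_moves([
  [[0,0,-0.1,0,0,0,1],[0,0,-0.2,0,0,0,1],[0,0,-0.3,0,0,0,0],[0,0,-0.4,0,0,0,0],[0,0,-0.45,0,0,0,0],[0,0,-0.45,0,0,0,0]],
])

```text
time: 6.82
tcp_pos: [0.4254, 0.2731, 0.2754]
tcp_rot: [0.959, 0.282, 0.006, -0.003]
contact_force: [-0.2, 0.1, 0.3]
finger_gap: 0.0213
finger_force: 0.0
```

```bash
cat >> h.py <<'E'
F=np.diag([-1.,-1,1]); SEAT=np.array([.556,-.2065,.077])
def gp(G,az,p,back=0):
    Rt=rot(az,p)@F; return G+(.008-back)*Rt[:,2],Rt
E
python3 - <<'E'
from h import *
go((.48,-.08,.25),rot(-10,75)@F)
E
```

```text
tcp [0.4254 0.2731 0.2754] q [ 0.96  0.04 -0.3   0.   -1.21  1.18] t 6.82 rows~ 8.6
move [-0.3643, 0.816, 0.0576] [-0.052, 0.1193, 0.3709]
```

Call:
apply_moves([
  [[-0.36,0.81,0.05,-0.05,0.12,0.37,0],[-0.36,0.81,0.05,-0.05,0.12,0.37,0],[-0.36,0.81,0.05,-0.05,0.12,0.37,0],[-0.36,0.81,0.05,-0.05,0.12,0.37,0],[-0.36,0.81,0.05,-0.05,0.12,0.37,0],[-0.36,0.81,0.05,-0.05,0.12,0.37,0],[-0.36,0.81,0.05,-0.05,0.12,0.37,0],[-0.36,0.81,0.05,-0.05,0.12,0.37,0]],
])

```text
time: 7.48
tcp_pos: [0.4732, -0.0591, 0.2501]
tcp_rot: [0.988, -0.086, 0.128, 0.013]
contact_force: [2.0, -0.3, -0.7]
finger_gap: 0.0747
finger_force: 0.0
```

Run:
```python
from h import *
go(*gp(SEAT,-20.6,45,.12))
```

```text
tcp [ 0.4732 -0.0591  0.2501] q [ 0.4  -0.15 -0.65  0.19 -0.87  0.89] t 7.48 rows~ 4.5
move [0.0104, 0.29, 0.2464] [-0.0456, 0.2629, 0.0822]
```

Call:
apply_moves([
  [[0.01,0.29,0.246,-0.045,0.263,0.082,0],[0.01,0.29,0.246,-0.045,0.263,0.082,0],[0.01,0.29,0.246,-0.045,0.263,0.082,0],[0.01,0.29,0.246,-0.045,0.263,0.082,0],[0.01,0.29,0.246,-0.045,0.263,0.082,0],[0.01,0.29,0.246,-0.045,0.263,0.082,0],[0.01,0.29,0.246,-0.045,0.263,0.082,0],[0.01,0.29,0.246,-0.045,0.263,0.082,0]],
])

```text
time: 8.15
tcp_pos: [0.4813, -0.2601, 0.2249]
tcp_rot: [0.927, -0.149, 0.345, 0.011]
contact_force: [1.0, 0.7, 1.0]
finger_gap: 0.0878
finger_force: 0.0
```

Run:
```python
from h import *
go(*gp(SEAT,-20.6,45,.12))
go(*gp(SEAT,-20.6,45,.0))
snap("w4");print(proj("w4",SEAT))
```

```text
tcp [ 0.4813 -0.2601  0.2249] q [-0.19 -0.15 -1.02  0.54 -0.    0.91] t 8.15 rows~ 2.6
move [-0.1637, -0.1809, 0.1068] [-0.0545, 0.044, -0.0013]
tcp [ 0.4813 -0.2601  0.2249] q [-0.19 -0.15 -1.02  0.54 -0.    0.91] t 8.15 rows~ 4.3
move [-0.1373, -0.1483, 0.4039] [-0.0545, 0.044, -0.0013]
[240.7766763  291.17862758]
```

View pics/w4.png

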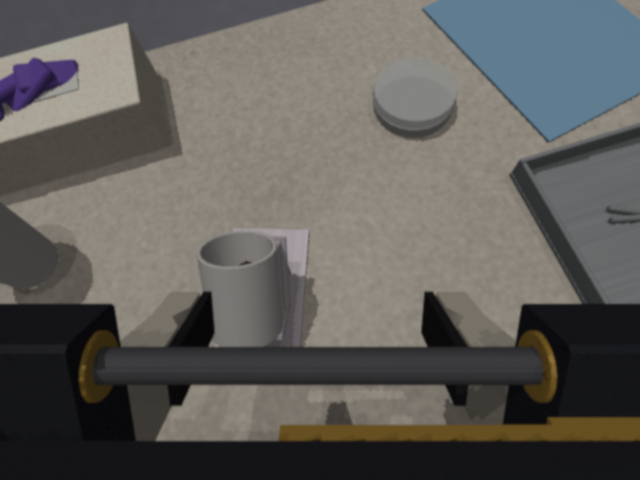

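The picture shows the tool off to the right with the cup at (245,290). Joint 3 and joint 5 are at their limits, so I'll fit the arm's plane geometry to find a reachable pitch.

```bash
cat > kin.py <<'E'
import numpy as np
from scipy.optimize import least_squares,fsolve
D=np.array([(.3594,.0110,1.5714,.6745,.2369),(.25,.01,1.57,.630,.300),(.02,-.27,1.57,.494,.3007),(.18,-.515,1.575,.5015,.1255),(.04,-.30,1.55,.5055,.2754),(-.15,-1.02,.87,.547,.2249),(.21,-.05,1.57,.605,.3019)])
def fk(P,q2,q3,p):
    c0,c1,L2,L3,a3,Lt=P;g=q2-q3
    return c0+L2*np.sin(q2)+L3*np.cos(g)+a3*np.sin(g)+Lt*np.cos(p),c1+L2*np.cos(q2)-L3*np.sin(g)+a3*np.cos(g)-Lt*np.sin(p)
def res(P):
    r,z=fk(P,*D[:,:3].T);return np.r_[r-D[:,3],z-D[:,4],.02*(P-[.0,.35,.4,.4,.03,.25])]
P=least_squares(res,[.03,.35,.4,.4,.03,.25]).x
def ik(r,z,p):
    for s in ((0.,0.),(.5,-.5),(-.5,-.5)):
        q,_,e,_=fsolve(lambda q:np.array(fk(P,q[0],q[1],p))-[r,z],s,full_output=1)
        if e==1: return q[0],q[1],-(p-q[0]+q[1])
if __name__=="__main__":
    print(P.round(3),np.abs(res(P)[:14]).max())
    R0=.593
    for nm,r,z,ps in (("seat",R0,.077,range(40,100,5)),("seat+8cm",R0,.16,range(40,100,5)),("pour",.55,.20,range(90,190,10)),("pour",.55,.24,range(90,190,10))):
        for p in ps:
            t=np.radians(p);q=ik(r+.008*np.cos(t),z-.008*np.sin(t),t)
            ok=q and -1.43<q[0]<2.12 and -1.02<q[1]<1.25 and -3.05<q[2]<0
            print(nm,z,p,None if q is None else np.round(q,2),ok)
E
python3 kin.py
```

```text
[ 0.081  0.329  0.596  0.423 -0.028  0.479] 0.018525536885095506
seat 0.077 40 None None
seat 0.077 45 [ 1.57 -1.7   2.48] False
seat 0.077 50 [ 0.48 -1.18  0.79] False
seat 0.077 55 [ 0.36 -1.07  0.47] False
seat 0.077 60 [ 0.3  -0.97  0.22] False
seat 0.077 65 [ 0.28 -0.87  0.02] False
seat 0.077 70 [ 0.28 -0.77 -0.17] True
seat 0.077 75 [ 0.3  -0.68 -0.33] True
seat 0.077 80 [ 0.33 -0.58 -0.48] True
seat 0.077 85 [ 0.37 -0.49 -0.63] True
seat 0.077 90 [ 0.42 -0.39 -0.76] True
seat 0.077 95 [ 0.47 -0.3  -0.89] True
seat+8cm 0.16 40 [ 0.39 -1.29  0.98] False
seat+8cm 0.16 45 [ 0.2  -1.16  0.58] False
seat+8cm 0.16 50 [ 0.12 -1.05  0.29] False
seat+8cm 0.16 55 [ 0.08 -0.95  0.07] False
seat+8cm 0.16 60 [ 0.08 -0.85 -0.12] True
seat+8cm 0.16 65 [ 0.09 -0.76 -0.29] True
seat+8cm 0.16 70 [ 0.12 -0.66 -0.44] True
seat+8cm 0.16 75 [ 0.16 -0.57 -0.58] True
seat+8cm 0.16 80 [ 0.2  -0.48 -0.71] True
seat+8cm 0.16 85 [ 0.25 -0.39 -0.84] True
seat+8cm 0.16 90 [ 0.31 -0.3  -0.96] True
seat+8cm 0.16 95 [ 0.37 -0.21 -1.08] True
pour 0.2 90 [ 0.2  -0.34 -1.03] True
pour 0.2 100 [ 0.33 -0.17 -1.24] True
pour 0.2 110 [ 0.46 -0.01 -1.44] True
pour 0.2 120 [ 0.6   0.14 -1.64] True
pour 0.2 130 [ 0.74  0.29 -1.82] True
pour 0.2 140 [ 0.88  0.44 -2.  ] True
pour 0.2 150 [ 1.02  0.57 -2.17] True
pour 0.2 160 [ 1.15  0.69 -2.34] True
pour 0.2 170 [ 1.28  0.8  -2.49] True
pour 0.2 180 [ 1.39  0.87 -2.62] True
pour 0.24 90 [ 0.17 -0.27 -1.13] True
pour 0.24 100 [ 0.3  -0.12 -1.33] True
pour 0.24 110 [ 0.43  0.04 -1.53] True
pour 0.24 120 [ 0.57  0.19 -1.71] True
pour 0.24 130 [ 0.71  0.34 -1.9 ] True
pour 0.24 140 [ 0.85  0.47 -2.07] True
pour 0.24 150 [ 0.98  0.6  -2.23] True
pour 0.24 160 [ 1.11  0.7  -2.39] True
pour 0.24 170 [ 1.23  0.79 -2.53] True
pour 0.24 180 [ 1.34  0.85 -2.65] True
```

Run:
```python
from h import *
go(*gp(SEAT,-20.6,75,.14))
```

```text
tcp [ 0.4812 -0.2601  0.2267] q [-0.19 -0.16 -1.02  0.54 -0.    0.91] t 8.2 rows~ 3.6
move [-0.0028, -0.1825, 0.0902] [-0.0535, -0.2192, 0.0132]
```

Call:
apply_moves([
  [[0,-0.1,0,-0.05,-0.219,0.013,0],[0,-0.1,0,-0.05,-0.219,0.013,0],[0,-0.1,0,-0.05,-0.219,0.013,0],[0,-0.1,0,-0.05,-0.219,0.013,0],[0,-0.1,0,-0.05,-0.219,0.013,0],[0,-0.1,0,-0.05,-0.219,0.013,0]],
])

```text
time: 8.7
tcp_pos: [0.4978, -0.2187, 0.2303]
tcp_rot: [0.976, -0.173, 0.128, 0.02]
contact_force: [1.0, -0.5, -0.4]
finger_gap: 0.0875
finger_force: 0.0
```

Run:
```python
from h import *
go(*gp(SEAT,-20.6,75,.14))
```

```text
tcp [ 0.4978 -0.2187  0.2303] q [ 0.01 -0.01 -0.54  0.12 -0.8   1.14] t 8.7 rows~ 1.1
move [0.0228, -0.079, 0.0732] [-0.0039, 0.0012, 0.0038]
```

Run:
```python
from h import *
go(*gp(SEAT,-20.6,68,.13))
go(*gp(SEAT,-20.6,68,.06))
```

```text
tcp [ 0.4978 -0.2187  0.2303] q [ 0.01 -0.01 -0.54  0.12 -0.8   1.14] t 8.7 rows~ 1.2
move [-0.0143, -0.0791, 0.1005] [-0.0041, 0.0623, 0.0035]
tcp [ 0.4978 -0.2187  0.2303] q [ 0.01 -0.01 -0.54  0.12 -0.8   1.14] t 8.7 rows~ 2.7
move [0.0074, -0.0776, 0.2742] [-0.0041, 0.0623, 0.0035]
```

Call:
apply_moves([
  [[-0.014,-0.079,0.1,-0.004,0.062,0.0035,0],[-0.014,-0.079,0.1,-0.004,0.062,0.0035,0],[-0.014,-0.079,0.1,-0.004,0.062,0.0035,0],[-0.014,-0.079,0.1,-0.004,0.062,0.0035,0],[-0.014,-0.079,0.1,-0.004,0.062,0.0035,0]],
])

```text
time: 9.12
tcp_pos: [0.5105, -0.1909, 0.1904]
tcp_rot: [0.966, -0.175, 0.189, 0.034]
contact_force: [0.4, -0.0, 0.6]
finger_gap: 0.0875
finger_force: 0.0
```

Run:
```python
from h import *
import cv2
go(*gp(SEAT,-20.6,68,.07))
go(*gp(SEAT,-20.6,68,.0))
snap("w5");print(proj("w5",SEAT),[proj("w5",SEAT+.0375*np.array([.643*.936,-.643*.352,.766])+k*np.array([.352,.936,0])) for k in(-.03,.03)])
```

```text
tcp [ 0.5105 -0.1909  0.1904] q [ 0.1  -0.03 -0.79  0.36 -0.49  0.82] t 9.12 rows~ 1.5
move [0.005, -0.0035, 0.1529] [-0.0004, -0.0009, 0.0]
tcp [ 0.5105 -0.1909  0.1904] q [ 0.1  -0.03 -0.79  0.36 -0.49  0.82] t 9.12 rows~ 3.1
move [0.0047, -0.0033, 0.3279] [-0.0004, -0.0009, 0.0]
[315.62248856 231.96315774] [array([364.65034445, 187.86547126]), array([266.30761851, 187.82592552])]
```

View pics/w5.png

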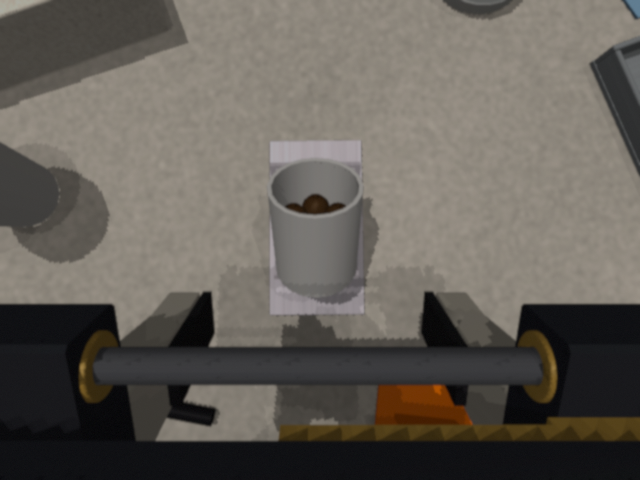

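Cup mouth is centred at (315.5,188), spanning 269–361, and the stand base's far edge is at row 141, columns 270–361. Laterally it is centred between the fingers. I'll check the heights via the base scale.

Run:
```python
from h import *
load("w5")
for a,b in [((270,141),(361,141)),((270,313),(364,313))]:
    A,B=plane("w5",a,.004),plane("w5",b,.004);print(A,B,np.linalg.norm(A-B))
print(plane("w5",(315.5,188),.1037))
print(tri([ray("scene",(269.5,350.3)),ray("top",(428.3,209.4)),ray("w5",(315.5,188))]))
```

```text
[ 0.65105498 -0.19973897  0.004     ] [ 0.62336394 -0.27348871  0.004     ] 0.07877701316316778
[ 0.51272338 -0.14922458  0.004     ] [ 0.4850513  -0.22283257  0.004     ] 0.07863764662993451
[ 0.57887702 -0.2151052   0.1037    ]
(array([ 0.58038854, -0.21516503,  0.10094188]), [np.float64(0.0010923493115726417), np.float64(0.0006189524224246169), np.float64(0.0009590837075911063)])
```

```bash
cat > kin.py <<'E'
import numpy as np
from scipy.optimize import least_squares
from scipy.spatial.transform import Rotation as R
S=[((.2848,-.6116,.2369),(-.847,.3594,.011,0,-1.2241,-.288),(-.2161,.9764,.0008,0)),
((.5886,-.2247,.3001),(-.06,.25,.01,0,-1.32,1.26),(.984,-.181,0,0)),
((.423,.2677,.1267),(.96,.18,-.51,0,-.88,1.18),(.96,.281,-.003,.001)),
((.4254,.2731,.2754),(.96,.04,-.30,0,-1.21,1.18),(.959,.282,.006,-.003)),
((.4732,-.0591,.2501),(.4,-.15,-.65,.19,-.87,.89),(.988,-.086,.128,.013)),
((.4813,-.2601,.2249),(-.19,-.15,-1.02,.54,0,.91),(.927,-.149,.345,.011)),
((.4978,-.2187,.2303),(.01,-.01,-.54,.12,-.80,1.14),(.976,-.173,.128,.02)),
((.5105,-.1909,.1904),(.10,-.03,-.79,.36,-.49,.82),(.966,-.175,.189,.034)),
((.4878,.0772,.3007),(.56,.02,-.27,0,-1.28,1.21),(.995,.096,0,0))]
rx=lambda t:R.from_rotvec([t,0,0]);ry=lambda t:R.from_rotvec([0,t,0]);rz=lambda t:R.from_rotvec([0,0,t])
LIM=np.array([(-3.07,3.07),(-1.43,2.12),(-1.02,1.25),(-3.03,1.67),(-3.05,0),(-3.03,3.03)])
def fk(P,q):
    c0,c1,L2,L3,a3,Lt,d,s4,s6,o6=P
    g=q[1]-q[2];A=rz(q[0])
    w=A.apply([c0+L2*np.sin(q[1])+L3*np.cos(g)+a3*np.sin(g),d,c1+L2*np.cos(q[1])-L3*np.sin(g)+a3*np.cos(g)])
    O=A*ry(g)*rx(s4*q[3])*ry(-q[4])*rx(s6*q[5]+o6)   # tool z along local x
    M=O.as_matrix();return w+Lt*M[:,0],np.c_[M[:,1],M[:,2],M[:,0]]
def err(P,q,p,M): 
    a,B=fk(P,q);return np.r_[a-p,.1*(B-M).ravel()]
def fit():
    best=None
    for s4 in(1,-1):
     for s6 in(1,-1):
      for o in(0,1.57,3.14,-1.57):
        f=lambda x:np.r_[np.concatenate([err(np.r_[x[:7],s4,s6,x[7]],q,p,R.from_quat(t).as_matrix()) for p,q,t in S]),.01*(x[:6]-[.05,.35,.4,.4,.03,.27])]
        r=least_squares(f,[.05,.35,.4,.4,.03,.27,-.19,o])
        if best is None or r.cost<best[0]: best=(r.cost,np.r_[r.x[:7],s4,s6,r.x[7]],np.abs(r.fun).reshape(-1)[:len(S)*12].reshape(-1,12)[:,:3].max(1))
    return best
def ik(P,p,M,q0):
    m=.03;r=least_squares(lambda q:err(P,q,p,M),np.clip(q0,LIM[:,0]+m+.01,LIM[:,1]-m-.01),bounds=(LIM[:,0]+m,LIM[:,1]-m));return r.x,np.sqrt(2*r.cost)
if __name__=="__main__":
    c,P,e=fit();print(c,P.round(4),e.round(4));np.save("P.npy",P)
    from h import gp,SEAT,rot
    q=np.array(S[7][1])
    for p in(68,75,80,90):
        for b in(.07,.0):
            q,e=ik(P,*gp(SEAT,-20.6,p,b),q);print(p,b,q.round(2),round(e,4))
E
python3 kin.py
```

```text
0.0014045310385726506 [ 0.0717  0.2914  0.5995  0.3905 -0.0174  0.4635 -0.1826 -1.     -1.
  3.1426] [0.009  0.0064 0.0289 0.0076 0.0171 0.0173 0.01   0.0193 0.0088]
68 0.07 [ 0.13  0.1  -0.83  0.54 -0.34  0.6 ] 0.0
68 0.0 [ 0.09  0.29 -0.88  1.26 -0.17 -0.11] 0.0
75 0.07 [ 0.06  0.16 -0.67  0.21 -0.52  0.98] 0.0
75 0.0 [ 0.04  0.31 -0.73  0.34 -0.31  0.86] 0.0
80 0.07 [ 0.02  0.21 -0.55  0.11 -0.65  1.11] 0.0
80 0.0 [ 0.01  0.34 -0.62  0.14 -0.45  1.08] 0.0
90 0.07 [-0.04  0.33 -0.33  0.   -0.9   1.25] 0.0
90 0.0 [-0.04  0.43 -0.42 -0.   -0.72  1.25] 0.0
```

```bash
sed -i 's/c0,c1,L2,L3,a3,Lt,d,s4,s6,o6=P/c0,c1,L2,L3,a3,Lt,d,b2,s4,s6,o6=P/; s/L2\*np.sin(q\[1\])/L2*np.sin(q[1])+b2*np.cos(q[1])/; s/L2\*np.cos(q\[1\])/L2*np.cos(q[1])-b2*np.sin(q[1])/; s/x\[:7\],s4,s6,x\[7\]/x[:8],s4,s6,x[8]/; s/r.x\[:7\],s4,s6,r.x\[7\]/r.x[:8],s4,s6,r.x[8]/; s/-.19,o\]/-.19,0,o]/' kin.py
sed -i 's/print(c,P.round(4),e.round(4))/print(c,P.round(4),e.round(4)); print([np.round(fk(P,np.array(s[1]))[0]-s[0],3).tolist() for s in S])/' kin.py; python3 kin.py
```

```text
0.001155274453629092 [ 1.3000e-03  2.8870e-01  5.9580e-01  4.0610e-01 -5.6000e-03  4.5670e-01
 -1.8290e-01  5.3600e-02 -1.0000e+00 -1.0000e+00 -3.1406e+00] [0.0109 0.0062 0.0191 0.0092 0.0092 0.0172 0.0109 0.0184 0.0093]
[[0.002, 0.011, -0.01], [-0.002, 0.006, -0.006], [-0.003, 0.013, 0.019], [-0.007, 0.006, 0.009], [0.004, -0.009, -0.006], [-0.008, -0.017, -0.002], [0.011, 0.002, 0.003], [-0.006, -0.018, -0.012], [-0.005, 0.009, 0.004]]
68 0.07 [ 0.12  0.08 -0.81  0.49 -0.37  0.65] 0.0
68 0.0 [ 0.09  0.24 -0.84  0.86 -0.22  0.3 ] 0.0
75 0.07 [ 0.06  0.14 -0.65  0.2  -0.55  1.  ] 0.0
75 0.0 [ 0.04  0.27 -0.69  0.28 -0.38  0.93] 0.0
80 0.07 [ 0.02  0.2  -0.53  0.1  -0.68  1.12] 0.0
80 0.0 [ 0.01  0.31 -0.59  0.13 -0.51  1.1 ] 0.0
90 0.07 [-0.04  0.32 -0.31  0.   -0.95  1.25] 0.0
90 0.0 [-0.04  0.4  -0.39 -0.   -0.78  1.25] 0.0
```

```bash
cat > pour.py <<'E'
from kin import *
from h import gp,SEAT,rot,F
P=np.load("P.npy")
BOWL=np.array([.5363,.2134])
def pose(th,T,rim=(0,0),zl=.15,pg=75):
    """mouth azimuth th deg, tilt T deg; rim centre over bowl+rim (world), lowest cup point at zl"""
    M=(rz(np.radians(th))*ry(np.radians(T-40))).as_matrix()@rot(0,pg)@F
    t=np.radians(T);A=rz(np.radians(th)).apply([np.sin(t),0,np.cos(t)])
    rimc=np.r_[BOWL+np.array(rim),0];G=rimc-.0375*A
    low=min(s*.0375*np.cos(t) for s in(1,-1))-.03*abs(np.sin(t));G[2]=zl-low
    return G+.008*M[:,2],M
if __name__=="__main__":
    for T in(40,130,):
        for th in range(-150,211,20):
            best=None
            for q0 in((.7,.3,-.5,0,-1,1.2),(.7,.8,.3,0,-2,1.2),(.5,.5,0,-1.5,-1.5,0),(.5,.5,0,1.3,-1.5,0),(.5,.5,0,-1.5,-1.5,2),(.7,.5,0,0,-1.5,-1.5)):
                q,e=ik(P,*pose(th,T),np.array(q0))
                if best is None or e<best[1]-1e-4: best=(q,e)
            p,M=pose(th,T);w=p-.28*M[:,2]
            print(T,th,best[0].round(2),round(best[1],3),"wrist",w.round(2)) if best[1]<.02 else None
E
python3 pour.py
```

```text
40 -150 [ 0.67  0.47  0.07 -0.04 -1.43 -1.7 ] 0.0 wrist [0.62 0.26 0.46]
40 -130 [ 0.74  0.45  0.04  0.04 -1.41 -1.44] 0.0 wrist [0.6  0.29 0.46]
40 -110 [ 0.81  0.41 -0.03  0.11 -1.36 -1.19] 0.0 wrist [0.57 0.3  0.46]
40 -90 [ 0.87  0.36 -0.13  0.17 -1.29 -0.94] 0.0 wrist [0.54 0.31 0.46]
40 -70 [ 0.93  0.29 -0.25  0.24 -1.19 -0.68] 0.0 wrist [0.5  0.3  0.46]
40 -50 [ 0.96  0.22 -0.36  0.29 -1.08 -0.41] 0.0 wrist [0.48 0.29 0.46]
40 -30 [ 0.97  0.14 -0.47  0.32 -0.96 -0.11] 0.0 wrist [0.45 0.26 0.46]
40 -10 [ 0.94  0.08 -0.56  0.32 -0.84  0.25] 0.0 wrist [0.44 0.23 0.46]
40 10 [ 0.87  0.04 -0.61  0.25 -0.73  0.7 ] 0.0 wrist [0.44 0.2  0.46]
40 30 [ 0.76  0.04 -0.61  0.1  -0.67  1.26] 0.0 wrist [0.45 0.17 0.46]
40 50 [ 0.64  0.07 -0.57 -0.09 -0.68  1.87] 0.0 wrist [0.48 0.14 0.46]
40 70 [ 0.54  0.13 -0.49 -0.24 -0.76  2.41] 0.0 wrist [0.5  0.12 0.46]
40 90 [ 0.48  0.2  -0.38 -0.3  -0.88  2.84] 0.0 wrist [0.54 0.12 0.46]
40 110 [ 0.42  0.29 -0.27 -0.35 -1.01 -3.  ] 0.007 wrist [0.57 0.12 0.46]
40 130 [ 0.46  0.35 -0.15 -0.28 -1.15 -2.78] 0.0 wrist [0.6  0.14 0.46]
40 150 [ 0.49  0.41 
[... 594 characters left out ...]
41 -0.81 -2.02  0.91] 0.0 wrist [0.74 0.1  0.27]
130 -10 [ 0.35  1.13  0.69 -0.68 -2.27  0.94] 0.0 wrist [0.77 0.17 0.27]
130 10 [ 0.48  1.21  0.88 -0.5  -2.48  1.09] 0.0 wrist [0.77 0.25 0.27]
130 30 [ 0.63  1.21  0.9  -0.18 -2.55  1.4 ] 0.0 wrist [0.74 0.33 0.27]
130 50 [ 0.77  1.15  0.73  0.15 -2.45  1.71] 0.0 wrist [0.69 0.39 0.27]
130 70 [ 0.93  1.05  0.46  0.37 -2.25  1.89] 0.0 wrist [0.62 0.43 0.27]
130 90 [ 1.08  0.93  0.16  0.53 -2.01  1.95] 0.0 wrist [0.54 0.45 0.27]
130 110 [ 1.24  0.82 -0.17  0.67 -1.77  1.93] 0.0 wrist [0.46 0.43 0.27]
130 130 [ 1.4   0.72 -0.52  0.83 -1.53  1.82] 0.0 wrist [0.39 0.39 0.27]
130 150 [ 1.56  0.68 -0.88  1.05 -1.32  1.59] 0.0 wrist [0.33 0.33 0.27]
```

Run:
```python
from pour import *
from h import *
for n,s in [("bottle base",(517,190)),("rack near",(530,265)),("scope base",(450,130)),("glovebox corner",(573,290))]: print(n,plane("scene",s,.0).round(2))
print("bottletop",tri([ray("scene",(533,125)),ray("top",(63,105))]))
print("rack pin",tri([ray("scene",(546,190)),ray("top",(130,80))]))
for th in(0,10):
    q=np.array((.9,.06,-.58,.3,-.8,.45))
    for T in(40,60,80,100,115,130,140,150):
        p,M=pose(th,T);q,e=ik(P,p,M,q);print(th,T,"tcp",p.round(3),q.round(2),round(e,3))
```

```text
bottle base [0.76 0.42 0.  ]
rack near [0.83 0.21 0.  ]
scope base [0.55 0.6  0.  ]
glovebox corner [0.91 0.19 0.  ]
bottletop (array([0.75158153, 0.43616016, 0.1442729 ]), [np.float64(4.736573454650932e-05), np.float64(4.736573454657032e-05)])
rack pin (array([0.82139738, 0.34319744, 0.07768058]), [np.float64(0.00864547627030684), np.float64(0.008645476270306658)])
0 40 tcp [0.514 0.213 0.19 ] [ 0.91  0.06 -0.59  0.29 -0.78  0.46] 0.0
0 60 tcp [0.503 0.213 0.187] [ 0.69  0.26 -0.27 -0.06 -1.11  0.91] 0.0
0 80 tcp [0.496 0.213 0.179] [ 0.56  0.51  0.04 -0.23 -1.48  1.08] 0.0
0 100 tcp [0.494 0.213 0.18 ] [ 0.47  0.78  0.35 -0.34 -1.85  1.12] 0.0
0 115 tcp [0.495 0.213 0.189] [ 0.44  0.98  0.58 -0.45 -2.13  1.09] 0.0
0 130 tcp [0.5   0.213 0.195] [ 0.41  1.18  0.8  -0.6  -2.38  1.  ] 0.0
0 140 tcp [0.504 0.213 0.197] [ 0.41  1.31  0.93 -0.75 -2.53  0.88] 0.0
0 150 tcp [0.51  0.213 0.198] [ 0.4   1.43  1.03 -0.96 -2.64  0.71] 0.0
10 40 tcp [0.515 0.21  0.19 ] [ 0.87  0.04 -0.61  0.25 -0.73  0.7 ] 0.0
10 60 tcp [0.504 0.208 0.187] [ 0.7   0.26 -0.27 -0.05 -1.12  1.07] 0.0
10 80 tcp [0.497 0.206 0.179] [ 0.59  0.52  0.06 -0.17 -1.51  1.2 ] 0.0
10 100 tcp [0.494 0.206 0.18 ] [ 0.53  0.79  0.39 -0.26 -1.91  1.23] 0.0
10 115 tcp [0.496 0.206 0.189] [ 0.5   1.    0.64 -0.35 -2.2   1.19] 0.0
10 130 tcp [0.5   0.207 0.195] [ 0.48  1.21  0.88 -0.5  -2.48  1.09] 0.0
10 140 tcp [0.505 0.208 0.197] [ 0.48  1.35  1.03 -0.66 -2.64  0.94] 0.0
10 150 tcp [0.51  0.209 0.198] [ 0.48  1.48  1.16 -0.94 -2.77  0.69] 0.0
```

Run:
```python
from h import *
go(*gp(SEAT,-20.6,75,.07))
```

```text
tcp [ 0.5114 -0.1911  0.1912] q [ 0.1  -0.03 -0.79  0.36 -0.49  0.82] t 9.17 rows~ 1.5
move [0.0208, -0.0031, 0.1552] [-0.0006, -0.0627, -0.0004]
```

Call:
apply_moves([
  [[0.021,-0.003,0.05,0,-0.063,0,0],[0.021,-0.003,0.1,0,-0.063,0,0],[0.021,-0.003,0.155,0,-0.063,0,0],[0.021,-0.003,0.155,0,-0.063,0,0],[0.021,-0.003,0.155,0,-0.063,0,0]],
])

```text
time: 9.58
tcp_pos: [0.5404, -0.2014, 0.1355]
tcp_rot: [0.976, -0.178, 0.127, 0.023]
contact_force: [0.3, -0.7, 0.4]
finger_gap: 0.0875
finger_force: 0.0
```

Run:
```python
from h import *
go(*gp(SEAT,-20.6,75,.0))
```

```text
tcp [ 0.5404 -0.2014  0.1355] q [ 0.04  0.15 -0.64  0.19 -0.55  1.01] t 9.58 rows~ 1.6
move [0.0022, -0.0019, 0.1718] [0.0001, 0.0018, -0.0009]
```

Call:
apply_moves([
  [[0.002,-0.002,0.05,0,0,0,0],[0.002,-0.002,0.1,0,0,0,0],[0.002,-0.002,0.15,0,0,0,0],[0.002,-0.002,0.15,0,0,0,0],[0.002,-0.002,0.15,0,0,0,0]],
])

```text
time: 10.0
tcp_pos: [0.5553, -0.206, 0.0787]
tcp_rot: [0.976, -0.178, 0.127, 0.023]
contact_force: [0.2, -0.3, 0.2]
finger_gap: 0.0877
finger_force: 0.0
```

Call:
apply_moves([
  [[0,0,0,0,0,0,0.2],[0,0,0,0,0,0,0.3],[0,0,0,0,0,0,0.5],[0,0,0,0,0,0,0.5],[0,0,0,0,0,0,0.5],[0,0,0,0,0,0,0.5],[0,0,0,0,0,0,0.5]],
], squeeze=12)

```text
time: 10.58
tcp_pos: [0.5557, -0.2057, 0.0786]
tcp_rot: [0.976, -0.178, 0.128, 0.023]
contact_force: [-3.3, 0.5, 6.6]
finger_gap: 0.0583
finger_force: 12.0
```

Call:
apply_moves([
  [[0,0,0,0,0,0,0.5],[0,0,0,0,0,0,0.5],[0.01,0,-0.03,0,0,0,0.5],[0.018,0,-0.07,0,0,0,0.5],[0.018,0,-0.07,0,0,0,0.5],[0.018,0,-0.07,0,0,0,0.5]],
], squeeze=20)

```text
time: 11.08
tcp_pos: [0.5556, -0.2056, 0.1074]
tcp_rot: [0.975, -0.178, 0.128, 0.023]
contact_force: [0.5, 0.5, -1.8]
finger_gap: 0.0585
finger_force: 20.0
```

Run:
```python
from h import *
import cv2
from workcell import r
s=r.state();print(s["tcp_pos"],s["contact_force"],s["finger_gap"])
snap("w6")
f=r.grab_frame("scene")["pixels"][:,:,::-1];g=r.grab_frame("top")["pixels"][:,:,::-1]
c=lambda i,x,y:cv2.convertScaleAbs(cv2.resize(i[y:y+120,x:x+160],(400,300),interpolation=cv2.INTER_CUBIC),alpha=1.4)
cv2.imwrite("pics/c6.png",np.vstack([np.hstack([cv2.resize(cv2.imread("pics/w6.png"),(400,300)),c(f,190,300)])]))
```

```text
[ 0.55564813 -0.20556291  0.10735806] [ 0.53718388  0.48861153 -1.77671366] 0.05853043934221748
```

View pics/c6.png

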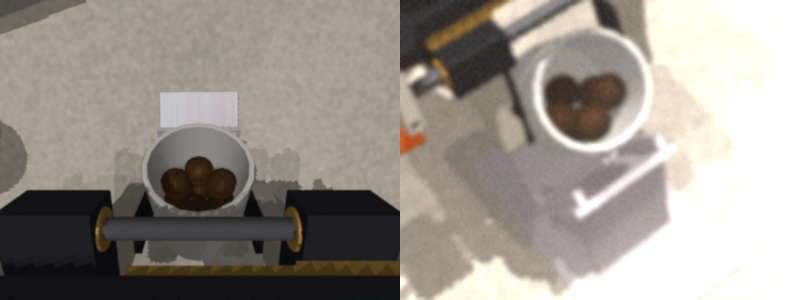

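The cup is held and lifted clear of the stand with the acorns inside, and the mouth is at about (317,269) in full wrist pixels. Next, travel to the bowl at T=40.

```bash
sed -i 's/return G+.008\*M\[:,2\],M/return G,M/' pour.py
python3 - <<'E'
from h import *
load("w6")
x=np.array([.936,-.352,0]);print(proj("w6",np.array([.5556,-.2056,.1074-.002])+.0375*(.643*x+[0,0,.766])))
from pour import pose
p,M=pose(0,40,rim=(-.015,0),zl=.16)
go(p+[0,0,.04],M)
p,M=pose(0,70,rim=(-.015,0),zl=.15);print(p)
E
```

```text
[318.5099331  271.54346782]
tcp [ 0.5545 -0.2056  0.1059] q [ 0.03  0.22 -0.65  0.21 -0.48  1.  ] t 11.23 rows~ 10.7
move [-0.3966, -0.9298, -0.4718] [0.0462, 0.002, -0.1743]
[0.48606153 0.2134     0.19101653]
```

Call:
apply_moves([
  [[0.015,0,-0.05,0,0,0,0.5],[0.03,0,-0.11,0,0,0,0.5],[0.05,0,-0.18,0,0,0,0.5],[0.065,-0.03,-0.25,0,0,-0.01,0.5],[0.07,-0.08,-0.32,0,0,-0.02,0.5],[0.06,-0.14,-0.36,0,0,-0.04,0.5],[0.03,-0.21,-0.37,0.01,0,-0.06,0.5],[0,-0.28,-0.38,0.01,0,-0.07,0.5]],
])

```text
time: 11.9
tcp_pos: [0.5583, -0.0863, 0.2542]
tcp_rot: [0.986, -0.107, 0.127, 0.021]
contact_force: [0.5, 0.4, -3.2]
finger_gap: 0.0581
finger_force: 20.0
```

Run:
```python
from h import *
from pour import pose
p,M=pose(0,40,rim=(-.015,0),zl=.16)
go(p+[0,0,.04],M)
```

```text
tcp [ 0.5583 -0.0863  0.2542] q [ 0.28  0.01 -0.48  0.18 -0.86  0.97] t 11.9 rows~ 7.3
move [-0.3026, -0.6984, -0.0748] [0.0353, 0.0023, -0.1038]
```

Call:
apply_moves([
  [[-0.035,-0.08,0,0,0,-0.01,0.5],[-0.07,-0.16,-0.01,0,0,-0.02,0.5],[-0.105,-0.25,-0.02,0.01,0,-0.03,0.5],[-0.145,-0.34,-0.03,0.02,0,-0.05,0.5],[-0.185,-0.43,-0.04,0.02,0,-0.06,0.5],[-0.225,-0.52,-0.05,0.03,0,-0.08,0.5],[-0.265,-0.61,-0.06,0.03,0,-0.09,0.5],[-0.3,-0.69,-0.075,0.035,0,-0.104,0.5]],
])

```text
time: 12.57
tcp_pos: [0.4965, 0.2107, 0.2466]
tcp_rot: [0.992, 0.0, 0.127, 0.001]
contact_force: [1.4, -0.2, -1.0]
finger_gap: 0.0581
finger_force: 20.0
```

Call:
apply_moves([
  [[0,0,0,0,0,0,0.5],[0,0,0,0,0,0,0.5]],
])

```text
time: 12.73
tcp_pos: [0.497, 0.2106, 0.2467]
tcp_rot: [0.992, 0.001, 0.127, 0.001]
contact_force: [-0.5, -0.1, -1.4]
finger_gap: 0.0582
finger_force: 20.0
```

Run:
```python
from h import *
from pour import pose
go(*pose(0,75,rim=(-.02,0),zl=.15))
go(*pose(0,100,rim=(-.02,0),zl=.15))
```

```text
tcp [0.497  0.2106 0.2467] q [ 0.9  -0.01 -0.55  0.26 -0.88  0.52] t 12.73 rows~ 4.8
move [-0.0775, -0.0074, 0.1297] [0.0012, -0.3021, 0.001]
tcp [0.497  0.2106 0.2467] q [ 0.9  -0.01 -0.55  0.26 -0.88  0.52] t 12.73 rows~ 8.3
move [-0.0809, -0.0074, 0.1356] [0.0015, -0.5202, 0.0008]
```

Call:
apply_moves([
  [[-0.02,-0.007,0.03,0,-0.05,0,0.5],[-0.04,-0.007,0.07,0,-0.11,0,0.5],[-0.06,-0.007,0.1,0,-0.18,0,0.5],[-0.07,-0.007,0.125,0,-0.24,0,0.5],[-0.077,-0.007,0.13,0,-0.302,0,0.5],[-0.077,-0.007,0.13,0,-0.302,0,0.5],[-0.077,-0.007,0.13,0,-0.302,0,0.5]],
])

```text
time: 13.32
tcp_pos: [0.4823, 0.2102, 0.1863]
tcp_rot: [0.985, -0.003, -0.175, 0.002]
contact_force: [-0.3, -0.4, -0.5]
finger_gap: 0.0581
finger_force: 20.0
```

Run:
```python
from h import *
from pour import pose
for T in (90,105,120): go(*pose(0,T,rim=(-.02,0),zl=.145))
```

```text
tcp [0.4823 0.2102 0.1863] q [ 0.63  0.36 -0.07 -0.2  -1.43  0.99] t 13.32 rows~ 2.1
move [0.0016, -0.008, 0.0296] [0.0007, -0.1293, -0.0033]
tcp [0.4823 0.2102 0.1863] q [ 0.63  0.36 -0.07 -0.2  -1.43  0.99] t 13.32 rows~ 4.2
move [-0.0029, -0.0079, 0.0081] [0.0003, -0.2602, -0.0034]
tcp [0.4823 0.2102 0.1863] q [ 0.63  0.36 -0.07 -0.2  -1.43  0.99] t 13.32 rows~ 6.3
move [0.0006, -0.0079, -0.0093] [-0.0001, -0.3911, -0.0034]
```

Call:
apply_moves([
  [[0.001,-0.008,0.015,0,-0.05,0,0.5],[0.001,-0.008,0.028,0,-0.1,0,0.5],[0,-0.008,0.025,0,-0.15,0,0.5],[-0.002,-0.008,0.015,0,-0.2,0,0.5],[-0.003,-0.008,0.008,0,-0.26,0,0.5],[-0.001,-0.008,0,0,-0.32,0,0.5],[0.0,-0.008,-0.009,0,-0.39,0,0.5],[0.0,-0.008,-0.009,0,-0.39,0,0.5]],
])

```text
time: 13.98
tcp_pos: [0.4816, 0.214, 0.1888]
tcp_rot: [0.842, -0.003, -0.54, 0.001]
contact_force: [-1.7, -0.7, -5.0]
finger_gap: 0.0582
finger_force: 20.0
```

Run:
```python
from h import *
from pour import pose
for T in (130,142): go(*pose(0,T,rim=(-.02,0),zl=.145))
```

```text
tcp [0.4816 0.214  0.1888] q [ 0.46  0.81  0.41 -0.52 -2.2   1.04] t 13.98 rows~ 1.3
move [-0.0013, 0.0014, -0.017] [-0.0008, -0.0841, -0.0034]
tcp [0.4816 0.214  0.1888] q [ 0.46  0.81  0.41 -0.52 -2.2   1.04] t 13.98 rows~ 3.0
move [0.0025, 0.0014, -0.0308] [-0.0011, -0.1888, -0.0033]
```

Call:
apply_moves([
  [[0,0.001,-0.01,0,-0.05,0,0.5],[0,0.001,-0.017,0,-0.1,0,0.5],[0.002,0.001,-0.025,0,-0.15,0,0.5],[0.0025,0.001,-0.031,0,-0.189,0,0.5],[0.0025,0.001,-0.031,0,-0.189,0,0.5],[0.0025,0.001,-0.031,0,-0.189,0,0.5],[0.0025,0.001,-0.031,0,-0.189,0,0.5],[0.0025,0.001,-0.031,0,-0.189,0,0.5]],
])

```text
time: 14.65
tcp_pos: [0.4939, 0.215, 0.1996]
tcp_rot: [0.732, -0.0, -0.681, 0.0]
contact_force: [0.4, 0.2, -0.5]
finger_gap: 0.0584
finger_force: 20.0
```

Run:
```python
from h import *
import cv2
from workcell import r
s=r.state();print(s["tcp_pos"],s["contact_force"],s["qpos"].round(2))
f=r.grab_frame("scene")["pixels"][:,:,::-1];g=r.grab_frame("top")["pixels"][:,:,::-1]
c=lambda i,x,y,k=1.4:cv2.convertScaleAbs(cv2.resize(i[y:y+120,x:x+160],(400,300),interpolation=cv2.INTER_CUBIC),alpha=k)
cv2.imwrite("pics/c7.png",np.hstack([c(f,300,90),c(g,120,170,1.8)]))
from pour import pose
go(*pose(0,138,rim=(-.02,0),zl=.16))
```

```text
[0.49386809 0.21502596 0.1995518 ] [ 0.43170367  0.22532146 -0.48922368] [ 0.41  0.99  0.57 -0.74 -2.52  0.91]
tcp [0.4938 0.215  0.1994] q [ 0.41  0.99  0.57 -0.74 -2.52  0.9 ] t 14.75 rows~ 0.4
move [-0.0218, 0.0041, 0.0051] [-0.0001, 0.0259, -0.0]
```

View pics/c7.png

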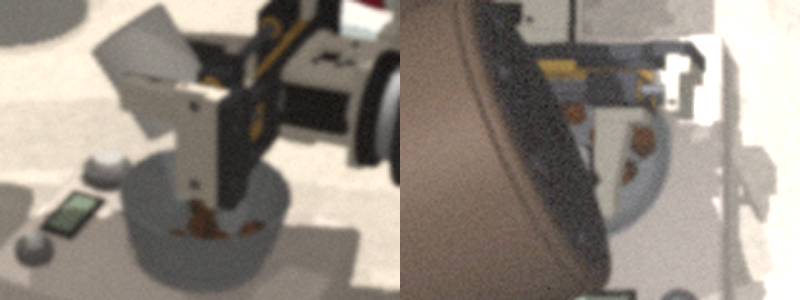

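Both views show acorns in the bowl: at (205,230) in the scene half, and at (645,135) and (575,115) in the top half. The cup is inverted above it. I'll give it a small shake, then tilt back, and verify by image code.

Call:
apply_moves([
  [[0.01,0,0,0,0.03,0,0.5],[-0.01,0,-0.01,0,-0.01,0,0.5],[0.01,0,0,0,0.03,0,0.5],[-0.01,0,-0.01,0,-0.01,0,0.5],[0,0,0,0,0,0,0.5],[0,0,0,0,0,0,0.5]],
])

```text
time: 15.25
tcp_pos: [0.4936, 0.2148, 0.1977]
tcp_rot: [0.731, -0.001, -0.683, 0.0]
contact_force: [-0.1, 0.4, -0.6]
finger_gap: 0.0584
finger_force: 20.0
```

Run:
```python
from h import *
from pour import pose
for T in (100,): go(*pose(0,T,rim=(-.02,0),zl=.17))
```

```text
tcp [0.4936 0.2148 0.1977] q [ 0.41  0.99  0.57 -0.74 -2.52  0.91] t 15.25 rows~ 5.7
move [-0.0231, 0.0036, 0.0342] [-0.0002, 0.359, -0.0005]
```

Call:
apply_moves([
  [[-0.02,0.003,0,0,0.06,0,0.5],[-0.02,0.003,0.01,0,0.12,0,0.5],[-0.02,0.003,0.02,0,0.18,0,0.5],[-0.02,0.003,0.034,0,0.24,0,0.5],[-0.023,0.003,0.034,0,0.3,0,0.5],[-0.023,0.003,0.034,0,0.36,0,0.5],[-0.023,0.003,0.034,0,0.36,0,0.5]],
])

```text
time: 15.83
tcp_pos: [0.4806, 0.2144, 0.2121]
tcp_rot: [0.927, 0.002, -0.374, -0.002]
contact_force: [1.7, 0.8, 1.5]
finger_gap: 0.0582
finger_force: 20.0
```

Run:
```python
from h import *
from pour import pose
p,M=pose(0,40,rim=(-.02,0),zl=.21);go(p,M)
```

```text
tcp [0.4806 0.2144 0.2121] q [ 0.52  0.59  0.24 -0.37 -1.9   1.06] t 15.83 rows~ 8.2
move [-0.0587, 0.002, -0.1028] [-0.0019, 0.5141, 0.0016]
```

Call:
apply_moves([
  [[-0.015,0.002,-0.03,0,0.062,0,0.5],[-0.03,0.002,-0.06,0,0.125,0,0.5],[-0.045,0.002,-0.09,0,0.187,0,0.5],[-0.058,0.002,-0.103,0,0.25,0,0.5],[-0.058,0.002,-0.103,0,0.312,0,0.5],[-0.058,0.002,-0.103,0,0.375,0,0.5],[-0.058,0.002,-0.103,0,0.437,0,0.5],[-0.058,0.002,-0.103,0,0.5,0,0.5]],
])

```text
time: 16.5
tcp_pos: [0.4928, 0.214, 0.254]
tcp_rot: [0.994, 0.0, 0.11, -0.002]
contact_force: [0.6, -1.2, 0.3]
finger_gap: 0.0584
finger_force: 20.0
```

```bash
cat >> h.py <<'E'
A20=np.array([.936,-.352,0])
def brown(px):
    import cv2
    b=px.astype(int);m=((b[...,0]>b[...,2]*1.5)&(b[...,0]-b[...,2]>15)&(b[...,0]<170)).astype(np.uint8)
    return m
E
python3 - <<'E'
from h import *
from workcell import r
import cv2
snap("w7")
m=brown(C["w7"]["pixels"]);n,l,st,ce=cv2.connectedComponentsWithStats(m)
print("wrist brown",[(s[4],c.round()) for s,c in zip(st[1:],ce[1:]) if s[4]>25])
m=brown(pickle.load(open("pics/w60.pkl","rb"))["pixels"]);n,l,st,ce=cv2.connectedComponentsWithStats(m)
print("ref full cup",[(s[4],c.round()) for s,c in zip(st[1:],ce[1:]) if s[4]>25])
s=r.state();print(s["contact_force"])
# way home: above seat
go(np.array([.5555,-.2058,.22]),gp(SEAT,-20.6,75)[1])
E
```

```text
wrist brown [(np.int32(477), array([301., 165.])), (np.int32(467), array([350., 172.])), (np.int32(321), array([329., 189.])), (np.int32(456), array([367., 194.])), (np.int32(1141), array([163., 367.])), (np.int32(1169), array([472., 367.])), (np.int32(8268), array([444., 431.]))]
ref full cup [(np.int32(7264), array([317., 297.])), (np.int32(1144), array([163., 367.])), (np.int32(1178), array([472., 367.])), (np.int32(8380), array([443., 431.]))]
[ -8.48075619  -5.3035589  -12.3249996 ]
tcp [0.4862 0.2069 0.247 ] q [ 0.9  -0.01 -0.53  0.22 -0.92  0.55] t 16.55 rows~ 10.1
move [0.1536, 1.0313, 0.1083] [-0.041, 0.0193, 0.1748]
```

Call:
apply_moves([
  [[0.01,0.08,0,0,0,0.01,0.5],[0.03,0.17,0,0,0,0.03,0.5],[0.04,0.26,0,0,0,0.045,0.5],[0.055,0.36,0,-0.01,0.01,0.06,0.5],[0.07,0.46,0,-0.02,0.01,0.08,0.5],[0.085,0.55,0,-0.02,0.01,0.095,0.5],[0.1,0.64,0,-0.03,0.01,0.11,0.5],[0.11,0.72,0,-0.03,0.01,0.125,0.5]],
])

```text
time: 17.22
tcp_pos: [0.535, -0.0774, 0.2621]
tcp_rot: [0.985, -0.128, 0.116, 0.017]
contact_force: [0.5, 0.5, -0.6]
finger_gap: 0.0582
finger_force: 20.0
```

Run:
```python
from h import *
go(np.array([.5555,-.2058,.19]),gp(SEAT,-20.6,75)[1])
```

```text
tcp [ 0.535  -0.0774  0.2621] q [ 0.31 -0.02 -0.49  0.16 -0.91  0.91] t 17.22 rows~ 3.6
move [0.086, 0.2965, 0.2072] [-0.0103, 0.0132, 0.0489]
```

Call:
apply_moves([
  [[0.02,0.08,0,0,0,0.01,0.5],[0.04,0.16,0.03,0,0,0.03,0.5],[0.065,0.23,0.06,-0.01,0.01,0.045,0.5],[0.086,0.296,0.1,-0.01,0.013,0.049,0.5],[0.086,0.296,0.15,-0.01,0.013,0.049,0.5],[0.086,0.296,0.2,-0.01,0.013,0.049,0.5],[0.086,0.296,0.207,-0.01,0.013,0.049,0.5],[0.086,0.296,0.207,-0.01,0.013,0.049,0.5]],
])

```text
time: 17.88
tcp_pos: [0.5551, -0.2037, 0.1882]
tcp_rot: [0.976, -0.177, 0.126, 0.023]
contact_force: [0.8, -0.1, -0.0]
finger_gap: 0.0588
finger_force: 20.0
```

Call:
apply_moves([
  [[0,0,0,0,0,0,0.5],[0,0,0,0,0,0,0.5]],
])

```text
time: 18.05
tcp_pos: [0.5566, -0.2032, 0.1906]
tcp_rot: [0.976, -0.176, 0.129, 0.023]
contact_force: [-0.0, -0.4, -1.4]
finger_gap: 0.0581
finger_force: 20.0
```

Run:
```python
from h import *
from workcell import r
Rg=R.from_quat([.9755,-.178,.1275,.023]).as_matrix()
go(np.array([.5556,-.2057,.1074]),Rg)
s=r.state();snap("w8")
import cv2
# compare cup appearance in tool frame with w6 (just after lift)
g=[cv2.cvtColor(pickle.load(open(f"pics/{n}0.pkl","rb"))["pixels"],cv2.COLOR_RGB2GRAY)[150:340,200:430] for n in("w6","w8")]
cv2.imwrite("pics/cmp.png",np.hstack(g))
for i in g:
    row=i[272-150]; e=np.abs(np.diff(cv2.GaussianBlur(i,(5,5),0).astype(int),axis=1))
    print([200+int(np.argmax(e[y-150,:60])) for y in(265,275,285)],[200+150+int(np.argmax(e[y-150,150:])) for y in(265,275,285)])
    v=np.abs(np.diff(cv2.GaussianBlur(i,(5,5),0)[:,112:124].mean(1)));print("top edge row",[150+int(k) for k in np.argsort(v)[-4:]])
```

```text
tcp [ 0.5566 -0.2032  0.1906] q [ 0.04  0.12 -0.52  0.16 -0.7   1.06] t 18.05 rows~ 2.0
move [-0.0542, 0.007, 0.2009] [-0.0008, -0.0013, 0.0018]
[234, 235, 236] [398, 397, 396]
top edge row [251, 248, 250, 249]
[234, 235, 236] [398, 397, 396]
top edge row [202, 166, 164, 165]
```

Call:
apply_moves([
  [[-0.015,0.007,0.05,0,0,0.002,0.5],[-0.03,0.007,0.11,0,0,0.002,0.5],[-0.045,0.007,0.17,0,0,0.002,0.5],[-0.054,0.007,0.2,0,0,0.002,0.5],[-0.054,0.007,0.2,0,0,0.002,0.5],[-0.054,0.007,0.2,0,0,0.002,0.5],[-0.054,0.007,0.2,0,0,0.002,0.5]],
])

```text
time: 18.68
tcp_pos: [0.5559, -0.2058, 0.1078]
tcp_rot: [0.975, -0.178, 0.129, 0.022]
contact_force: [0.1, 0.4, -0.5]
finger_gap: 0.0581
finger_force: 20.0
```

Run:
```python
from h import *
Rg=R.from_quat([.9757,-.178,.1275,.023]).as_matrix()
go(np.array([.5556,-.2057,.085]),Rg)
go(np.array([.5557,-.2057,.0786]),Rg)
```

```text
tcp [ 0.5559 -0.2058  0.1078] q [ 0.03  0.21 -0.65  0.21 -0.48  1.  ] t 18.68 rows~ 0.5
move [-0.0157, 0.0001, 0.0548] [-0.0008, -0.0014, -0.0003]
tcp [ 0.5559 -0.2058  0.1078] q [ 0.03  0.21 -0.65  0.21 -0.48  1.  ] t 18.68 rows~ 0.7
move [-0.0196, 0.0, 0.0703] [-0.0008, -0.0014, -0.0003]
```

Call:
apply_moves([
  [[-0.008,0,0.025,0,-0.001,0,0.5],[-0.0157,0,0.05,0,-0.001,0,0.5],[-0.018,0,0.064,0,-0.001,0,0.5],[-0.018,0,0.064,0,-0.001,0,0.5],[-0.018,0,0.064,0,-0.001,0,0.5]],
])

```text
time: 19.1
tcp_pos: [0.5549, -0.2059, 0.0803]
tcp_rot: [0.975, -0.178, 0.127, 0.022]
contact_force: [1.0, 0.7, -1.1]
finger_gap: 0.0584
finger_force: 20.0
```

Call:
apply_moves([
  [[-0.001,0,0.0055,0,0,0,0.5],[-0.001,0,0.0055,0,0,0,0.5],[-0.001,0,0.0055,0,0,0,0.5]],
])

```text
time: 19.35
tcp_pos: [0.5556, -0.206, 0.0786]
tcp_rot: [0.975, -0.178, 0.128, 0.022]
contact_force: [-1.2, -0.3, 6.2]
finger_gap: 0.0581
finger_force: 20.0
```

Call:
apply_moves([
  [[0,0,0,0,0,0,0.4],[0,0,0,0,0,0,0.32],[0,0,0,0,0,0,0.2],[0,0,0,0,0,0,0.1],[0,0,0,0,0,0,0],[0,0,0,0,0,0,0],[0,0,0,0,0,0,0]],
], squeeze=5)

```text
time: 19.93
tcp_pos: [0.5545, -0.2059, 0.0771]
tcp_rot: [0.975, -0.178, 0.127, 0.022]
contact_force: [-0.8, 1.0, 0.2]
finger_gap: 0.0854
finger_force: 0.0
```

Call:
apply_moves([
  [[0,0,-0.03,0,0,0,0],[0,0,-0.08,0,0,0,0],[0,0,-0.15,0,0,0,0],[0,0,-0.22,0,0,0,0],[0,0,-0.3,0,0,0,0],[0,0,-0.3,0,0,0,0],[0,0,-0.3,0,0,0,0]],
])

```text
time: 20.52
tcp_pos: [0.5268, -0.1951, 0.1956]
tcp_rot: [0.975, -0.178, 0.129, 0.022]
contact_force: [-0.4, 0.1, -1.4]
finger_gap: 0.0877
finger_force: 0.0
```

Run:
```python
from h import *
from workcell import r
import cv2
s=r.state();print(s["tcp_pos"],s["contact_force"],s["finger_gap"])
f=r.grab_frame("scene")["pixels"];g=r.grab_frame("top")["pixels"]
for n,x,box in (("scene",f,(215,335,140,75)),("top",g,(380,180,70,90))):
    a,b,w,h=box;o=C[n]["pixels"]
    d=cv2.absdiff(cv2.GaussianBlur(o,(5,5),0),cv2.GaussianBlur(x,(5,5),0)).max(2)
    print(n,"cup diff frac",(d[b:b+h,a:a+w]>25).mean())
    # registration of cup region
    gg=[cv2.cvtColor(i,cv2.COLOR_RGB2GRAY)[b:b+h,a:a+w].astype(np.float32) for i in(o,x)]
    print(" shift",cv2.phaseCorrelate(*gg))
for n,x,(a,b,w,h) in(("stack",f,(385,225,60,100)),("pen",f,(255,255,80,40)),("stack",g,(280,125,50,60)),("pen",g,(285,238,68,48))):
    o=C["scene" if x is f else "top"]["pixels"];d=cv2.absdiff(o,x).max(2)[b:b+h,a:a+w];print(n,(d>40).mean())
m=brown(g);n,l,st,ce=cv2.connectedComponentsWithStats(m);print("top brown",[(int(s[4]),c.round().tolist()) for s,c in zip(st[1:],ce[1:]) if s[4]>8 and c[0]<300])
p=g[190:272,150:238,::-1];cv2.imwrite("pics/bowl.png",p)
b=g.astype(int);mm=((b[...,0]-b[...,2])>12).astype(np.uint8)[195:268,157:232];n,l,st,ce=cv2.connectedComponentsWithStats(mm);print([(int(s[4]),c.round().tolist()) for s,c in zip(st[1:],ce[1:]) if s[4]>8])
```

```text
[ 0.5268062  -0.19506489  0.1956088 ] [-0.41019019  0.09513868 -1.37800665] 0.08770921717293642
scene cup diff frac 0.6176190476190476
 shift ((0.33157669955454594, 0.1630430689541953), 0.7245012225045098)
top cup diff frac 0.9006349206349207
 shift ((24.313120414457224, 21.22154431485607), 0.07126412038449888)
stack 0.0
pen 0.049375
stack 0.059333333333333335
pen 0.42463235294117646
top brown [(3232, [55.0, 23.0]), (15, [25.0, 13.0]), (24, [12.0, 26.0]), (10, [3.0, 32.0]), (38, [189.0, 214.0]), (44, [209.0, 218.0]), (36, [200.0, 224.0]), (45, [217.0, 224.0]), (47, [193.0, 235.0]), (42, [177.0, 238.0]), (41, [207.0, 239.0])]
[(277, [8.0, 7.0]), (329, [65.0, 8.0]), (87, [31.0, 19.0]), (181, [56.0, 26.0]), (80, [43.0, 30.0]), (89, [36.0, 39.0]), (89, [21.0, 44.0]), (85, [51.0, 43.0]), (253, [7.0, 65.0]), (36, [69.0, 64.0])]
```

Seven separate acorns are detected in the bowl, and the cup is within 0.3 px of its original place in the scene view. I'll clear away and do a final check.

Call:
apply_moves([
  [[0,0.1,-0.1,0,0,0,0],[0,0.2,-0.2,0,0,0,0],[0,0.3,-0.25,0,0,0,0],[0,0.4,-0.25,0,0,0,0],[0,0.5,-0.25,0,0,0,0],[0,0.5,-0.25,0,0,0,0],[0,0.5,-0.25,0,0,0,0],[0,0.5,-0.25,0,0,0,0]],
])

```text
time: 21.28
tcp_pos: [0.43, -0.3747, 0.2878]
tcp_rot: [0.975, -0.18, 0.125, 0.022]
contact_force: [-0.5, 0.2, -0.1]
finger_gap: 0.0878
finger_force: 0.0
```

Run:
```python
from h import *
from workcell import r
import cv2
print(r.state()["tcp_pos"],np.abs(r.state()["joint_velocities"]).max())
f=r.grab_frame("scene")["pixels"];g=r.grab_frame("top")["pixels"]
for n,x,bs in (("scene",f,{"cup":(215,315,120,90),"pen":(255,255,80,40),"stack":(385,225,60,100)}),("top",g,{"cup":(385,185,60,75),"pen":(280,235,75,52),"stack":(278,120,55,65)})):
  for k,(a,b,w,h) in bs.items():
    o=C[n]["pixels"];e=[cv2.Canny(cv2.cvtColor(i,cv2.COLOR_RGB2GRAY),60,150)[b:b+h,a:a+w].astype(np.float32) for i in(o,x)]
    gg=[cv2.cvtColor(i,cv2.COLOR_RGB2GRAY)[b:b+h,a:a+w].astype(np.float32) for i in(o,x)]
    print(n,k,np.round(cv2.phaseCorrelate(*gg)[0],2),"diff",np.abs(gg[0]-gg[1]).mean().round(1))
```

```text
[ 0.43004157 -0.37469838  0.28775212] 0.0424552639606695
scene cup [ 0.27 -0.23] diff 7.1
scene pen [-0.14 -0.14] diff 4.4
scene stack [0.04 0.04] diff 1.8
top cup [-0.12  0.34] diff 12.7
top pen [0.56 0.01] diff 11.3
top stack [-0.06  0.03] diff 10.2
```

All the items are where they should be, so I'm handing in the job.

```bash
python3 -c "
from workcell import r
print(r.close_job())"
```

```text
the job is handed in; nothing more can be done
None
```

The job is handed in at about 21 s: tare pressed to its stop, seven acorns counted in the bowl, the empty cup back in its stand (within about 0.3 px of its first place), and the stack and pen unmoved.

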